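# Index the cut-off stop and bring the bar up to it

### The arm

A 6-joint arm with a two-finger parallel gripper is mounted at the origin on the work surface. World frame = base frame: x ahead of the robot, y to its left, z up, the work surface at z = 0. Lengths are in m, angles in rad, forces in N, time in s.
With the tool pointing down it reaches from about 0.275 to 0.75 m from the base axis. Payload 10.2 kg.
Tool frame: the origin (TCP) lies midway between the tips of the shut fingers; the grasp point (between the pads) lies 19 mm behind it (r.pinch_z is the distance from the TCP to the grasp point, in m); y points along the fingers, x is the direction in which the jaws open and shut, and the axes are right-handed (so a half turn about y gives the same grasp; the last joint's range is limited). The gripper opens to 88 mm and grips with 3 to 60 N. Pads are 18 mm wide; open, the fingers measure 123 mm over their backs; the gripper's body (75 mm by 187 mm) begins 45 mm behind the grasp point.
Start: joints at [-1.499, 0.313, 1.498, -0, 1.331, -0.223], TCP at [0.153, -0.502, 0.206] pointing down, gripper open.
Joint ranges: [-2.94, 2.94], [-0.97, 2.17], [0.19, 2.56], [-1.23, 4.37], [0.02, 3.11], [-2.88, 2.88]. Speed limits (rad/s): [2.39, 2.39, 3.01, 3.14, 3.14, 3.14].

### API

Orientations are given as a rotation vector (axis times angle).
In Python, from rig import r gives the robot as it stands.
- The arm moves only by the tool step_arm, never from a script. Its argument "plan" is a list of rows, each a list of 2 entries, a list of its own where there are three numbers: the shift along the world's x, y, z in m, then the turn, a rotation vector about the world's x, y, z in rad. In form: [[[tx, ty, tz], [ax, ay, az]], ...]. A call has 1 to 10 rows; each row is the pose to reach, as a shift and turn from the pose measured when the call began; what a row does not reach only later rows make up. A row lasts 1/10 s, in which the tool goes at most 50 mm and 8.59 degrees, less where a joint would pass 70% of its speed; a pose out of reach is approached as far as the arm can. A call with a gripper value outside its range is refused whole. "claw" is the opening in per cent of the stroke, from 0 (shut) to 100 (fully open), set as the call begins (left out, the last holds). The fingers move at their own pace and stop on an object; "grip_force" is the grip in N (left out, the last holds). Time passes only in rows, so rows that repeat a pose let the fingers close. It gives the time, the measured TCP pose, the force and the opening at its end, in the units of the state.
- r.get_obs(): the state, without advancing time (a new reading comes with each control period).
- r.get_image(name): name is "scene" or "top" or "wrist"; returns the picture (420x560x3 uint8, red, green, blue); there is no depth.
- r.camera_info(name): a dict with "mtx" (3x3 intrinsics, pixels), "rvec" (rotation vector, rad) and "tvec" (3), from world to camera coordinates, as OpenCV has them. Camera axes: x right, y down, z forward; pixel columns grow to the right and rows downward; lengths in m; the calibration is good to about 2 mm. A picture is of the moment at which its call begins: read the wrist's pose just before it. camera_info takes no time and is no camera call; for the wrist camera it gives the pose at the moment of the call.
- r.sign_off(): hands the job in, once; it reports no verdict.
The state is a dict: "clock": time; "joints": joint angles; "qvel": joint speeds; "joint_efforts": joint torques, N m; "eef_pos": TCP position; "eef_rot": TCP orientation; "ft_force": force on the tool from outside, world axes, zero at the start; "ft_torque": the same for the moment, N m; "finger_gap": finger opening in m.
Only numpy, scipy, OpenCV 4.12 (cv2) and the standard library are available. Lean on these libraries where they do the work, as an engineer would, in place of code of your own. Each camera call takes 0.05 s, during which the arm holds its last target.

### The job

Set the cut-off gauge one step longer: pull the red stop's spring plunger knob up, slide the stop away from the bar to the very next hole and let the pin snap fully home, feeling for the hole without straining the pin sideways. Then gently slide the steel bar along its channel until its end rests against the stop, let go, and leave the other tools as they are.

Things in the scene. Friction and masses are not known exactly. Their poses are not given: they have to be found in the camera images.
- jig: Fixed cut-off gauge on the bench: dark steel base plate 120 (x) x 360 (y) x 16 mm. Origin: centre of its underside. Its y runs along the gauge towards the longer settings, z up; mm offsets in the other entries are in this frame. It carries a bar channel at x = -30 and, beside it, an index rail at x = 28, 44 wide, top at z = 36, green at first and brass further on in +y.
- channel (a point): On the floor of the bar channel, (-30, 0, 16) in the gauge frame. The channel runs along y, 20 wide between two 5 mm wide steel strips from y = -170 to 120, whose tops are only 6 above the channel floor.
- first_hole (a point): Mouth of the hole that the pin starts in, on the rail top at (28, 30, 36). The brass bush block was set by hand and is not measured: the next hole lies 46 to 64 mm from here in +y, and one more (not wanted) 40 beyond that. Holes are square, 10.5 wide, open from above; the rail top between them is smooth, flat to 1 mm.
- stop (a joint): Travel (m) of the red length stop along the gauge's +y; 0 = first hole, range -0.003 to 0.125. Only the pin locks it; free, it slides with 3 to 7 N of drag, mostly from the pin tip. A red block 44 (x) x 50 (y) mm centred under the knob, top at z = 60; a blade 14 thick reaches from it over the channel (x = -44 to 6), underside at z = 22.5.
- plunger (a joint): Lift (m) of the stop's spring plunger: 0 = pin home, 9 mm deep in a hole; about 0.0085 = pin tip riding on the rail top; 0.014 = fully pulled. Spring: 4 N down at 0, 6 N at 0.014. Pin 8 mm thick, round tip, about 1.2 mm play each way in a hole; it drops in by itself over one. 25 N on the pin bends it: once it has snapped in, pushing sideways must stop at a few newtons above the drag.
- knob (a point): Centre of the plunger's black knob with a yellow dot on top: an upright cylinder 26 in diameter, 24 high; this point is half-way up, z = 80 when home. It moves with stop and plunger. The knob's underside is 8 mm above the stop's red top; free room all round and above.
- stop_face (a point): Centre of the area of the stop's blade that the bar meets, 24 above the bench, on the blade's flat -y face (gauge frame; axes as the gauge's). It lies 58 mm in -x and 25 mm in -y from the knob's axis.
- bar_mid (a point): Centre of the loose bright square steel bar, 16 (x) x 120 (y) x 16 mm, 0.17 to 0.34 kg, lying along the channel; its top is 10 mm above the side strips (32 above the bench). Axes as the gauge's.
- bar_end (a point): Centre of the bar's leading (+y) end face, the one that must meet the stop.
- bar_tail (a point): Centre of the bar's trailing (-y) end face, where it can be pushed.
- offcut: Loose bystander: flat dark steel offcut 20 x 140 x 12, on the bench on the robot's side of the gauge; leave it alone.
- hammer: Loose bystander: hammer with a wooden handle, 240 long, on the bench beyond the gauge; leave it alone.
- wrench: Loose bystander: steel wrench, 200 long, on the right; leave it alone.
- mug: Loose bystander: blue mug 85 tall, on the left; leave it alone.
- wax: Loose bystander: round steel wax tin 60 tall, on the right; leave it alone.
- brush: Loose bystander: brush 200 long, on the left; leave it alone.
- swage: Loose bystander: dark steel swage block, stepped round, 75 tall, on the right; leave it alone.
Things that resemble listed ones, but are neither listed nor needed, are in the scene too. What is shaped like the part that bears bar_mid but green or pink is not meant.

How it is judged:
By the outcome, as a careful person would: the job done as asked, in the order asked, and still so for the second after the job is handed in, with the robot touching nothing.
It also fails if it takes over 54 s, if anything falls off the work surface, if the arm or the gripper's body presses on something with over 40 N, if the wrist force passes 120 N, or if a joint passes its speed limit or range.

## Working session

There is one attempt and no reset: what is moved stays moved. The work goes in short steps, Python scripts to look and compute and a tool call to move; the robot and the scene stay as the last step left them, time stands still between calls to the robot, and variables do not carry over. Pictures are saved under pics/ and viewed, and the job is handed in when it is done.

Besides the shell and the picture viewer there is one more tool, called after "Request:" in YAML: its name, and indented under it one key for each argument. step_arm: Moves the arm, as the interface text tells. Its arguments: {"type":"object","properties":{"plan":{"type":"array","items":{"type":"array"}},"claw":{"type":"number"},"grip_force":{"type":"number"}},"required":["plan"]}

```bash
mkdir -p pics; ls; python3 - <<'E'
from rig import r
import cv2
for n in("scene","top"):
    cv2.imwrite(f"pics/{n}0.png",r.get_image(n)[:,:,::-1])
    i=r.camera_info(n);print(n,i)
o=r.get_obs();print({k:o[k] for k in("clock","eef_pos","eef_rot","ft_force","finger_gap")},r.pinch_z)
E
```

```text
pics
scene {'mtx': array([[522.1649022,   0.       , 279.8758695],
       [  0.       , 522.1649022, 210.7370864],
       [  0.       ,   0.       ,   1.       ]]), 'rvec': array([ 1.38336892,  2.06085745, -0.96683698]), 'tvec': array([ 0.21728141, -0.21494444,  1.92283102])}
top {'mtx': array([[479.15916182,   0.        , 277.6837788 ],
       [  0.        , 479.15916182, 203.06461428],
       [  0.        ,   0.        ,   1.        ]]), 'rvec': array([ 2.16029845, -2.19271905,  0.07768642]), 'tvec': array([-0.0310254 ,  0.47853631,  1.28593922])}
{'clock': 0.1, 'eef_pos': array([ 0.15249874, -0.50211222,  0.20513146]), 'eef_rot': array([-1.3334722 ,  0.98984389, -0.98867201]), 'ft_force': array([ 0.38240122,  1.08937321, -0.23179942]), 'finger_gap': 0.08803515901638599} 0.0187
```

View pics/scene0.png

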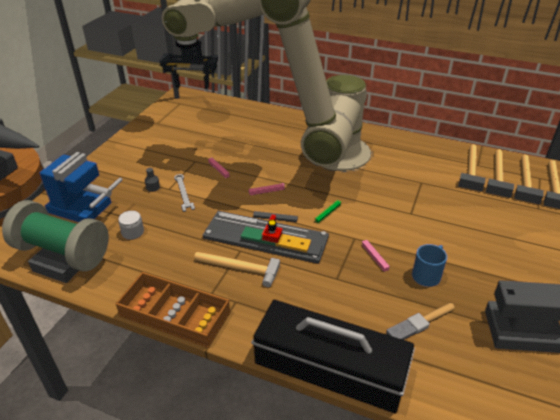

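View pics/top0.png

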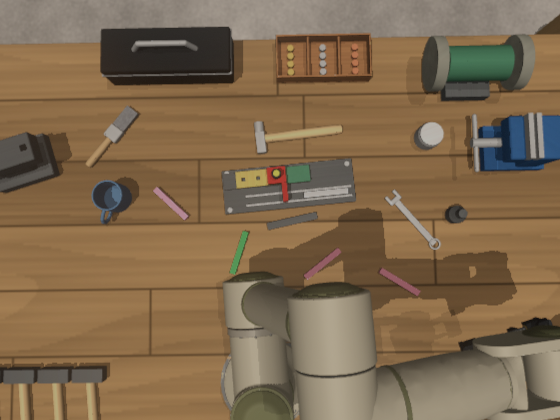

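```bash
python3 - <<'E'
import cv2
a=cv2.imread("pics/top0.png")[145:235,210:370];b=cv2.imread("pics/scene0.png")[195:270,195:335]
cv2.imwrite("pics/c1.png",cv2.resize(a,(800,450),interpolation=cv2.INTER_CUBIC))
cv2.imwrite("pics/c2.png",cv2.resize(b,(784,420),interpolation=cv2.INTER_CUBIC))
E
```

```text
(no output)
```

View pics/c1.png

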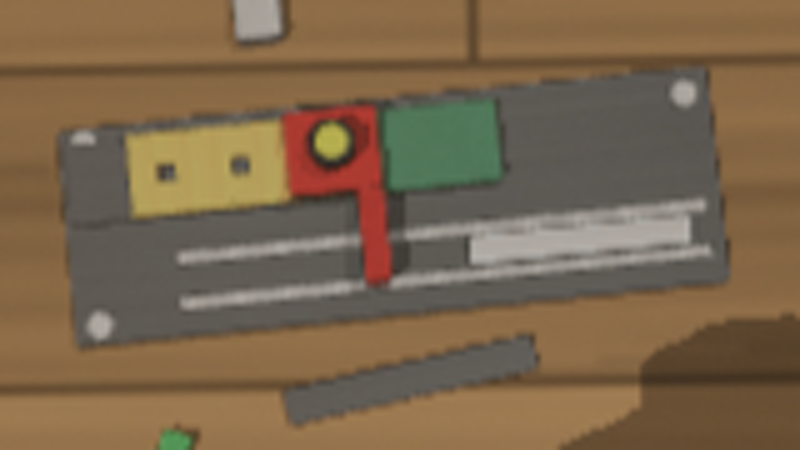

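View pics/c2.png

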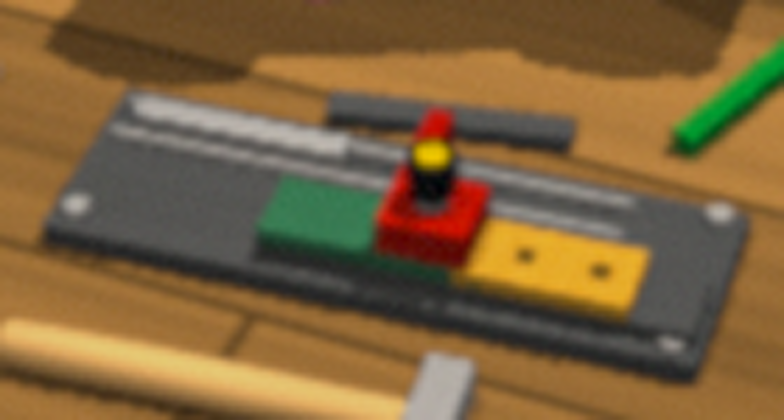

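```bash
cat > h.py <<'E'
import numpy as np,cv2
from rig import r
def cam(n,info=None):
    i=info or r.camera_info(n);R=cv2.Rodrigues(i["rvec"])[0];t=np.ravel(i["tvec"]);return i["mtx"],R,t
def ray(c,uv):
    K,R,t=c;d=R.T@np.linalg.solve(K,np.array([uv[0],uv[1],1.]));return -R.T@t,d/np.linalg.norm(d)
def onz(c,uv,z):
    o,d=ray(c,uv);return o+d*(z-o[2])/d[2]
def two(c1,u1,c2,u2):
    o,d=ray(c1,u1);p,e=ray(c2,u2);A=np.array([d,-e]).T
    s=np.linalg.lstsq(A,p-o,rcond=None)[0];a=o+s[0]*d;b=p+s[1]*e;return (a+b)/2,np.linalg.norm(a-b)
def proj(c,P):
    K,R,t=c;q=K@(R@np.asarray(P)+t);return q[:2]/q[2]
def hsv(im):return cv2.cvtColor(im,cv2.COLOR_BGR2HSV)
def blobs(m,amin=8):
    n,l,s,c=cv2.connectedComponentsWithStats(m.astype(np.uint8));return [(s[i,4],c[i].round(2),s[i,:4]) for i in range(1,n) if s[i,4]>=amin],l
E
python3 - <<'E'
from h import *
T=cam("top");S=cam("scene")
t=cv2.imread("pics/top0.png");s=cv2.imread("pics/scene0.png")
def sub(im,x0,x1,y0,y1):
    m=np.zeros(im.shape[:2],bool);m[y0:y1,x0:x1]=1;return m
mt=sub(t,220,360,155,220);ms=sub(s,195,335,195,270)
for nm,im,m in(("top",t,mt),("scene",s,ms)):
    H=hsv(im);h,sa,v=[H[...,i].astype(int) for i in range(3)]
    yl=(h>20)&(h<35)&(sa>130)&(v>110)&m
    print(nm,"yel",blobs(yl,4)[0])
    rd=((h<6)|(h>174))&(sa>150)&(v>80)&m
    print("red",blobs(rd,4)[0])
    br=(sa<60)&(v>130)&m
    print("bright",blobs(br,4)[0])
E
```

```text
top yel [(np.int32(36), array([275.78, 172.47]), array([273, 169,   7,   7], dtype=int32))]
red [(np.int32(316), array([278.62, 179.79]), array([267, 166,  21,  36], dtype=int32))]
bright [(np.int32(20), array([346.3, 163.1]), array([344, 161,   5,   5], dtype=int32)), (np.int32(10), array([226.5, 172.2]), array([225, 171,   4,   3], dtype=int32)), (np.int32(559), array([322.85, 192.79]), array([288, 185,  64,  18], dtype=int32)), (np.int32(84), array([263.21, 194.31]), array([246, 192,  36,   6], dtype=int32)), (np.int32(83), array([263.45, 203.51]), array([246, 201,  37,   6], dtype=int32)), (np.int32(21), array([229.48, 209.62]), array([227, 207,   6,   6], dtype=int32))]
scene yel [(np.int32(4), array([332.5, 202.5]), array([331, 201,   4,   4], dtype=int32)), (np.int32(4), array([327.5, 206.5]), array([326, 205,   4,   4], dtype=int32)), (np.int32(10), array([319.5, 213. ]), array([315, 209,  10,   9], dtype=int32)), (np.int32(28), array([271.89, 222.11]), array([269, 220,   7,   5], dtype=int32)), (np.int32(126), array([295.75, 241.52]), array([282, 236,  27,  13], dtype=int32)
[... 469 characters left out ...]
ray([216, 218,   5,   1], dtype=int32)), (np.int32(8), array([225.5, 219.5]), array([222, 219,   8,   2], dtype=int32)), (np.int32(10), array([235. , 221.5]), array([231, 221,   9,   2], dtype=int32)), (np.int32(24), array([252.46, 225.12]), array([241, 223,  23,   6], dtype=int32)), (np.int32(33), array([292.39, 227.61]), array([279, 225,  28,   6], dtype=int32)), (np.int32(12), array([208.17, 230.92]), array([206, 230,   5,   3], dtype=int32)), (np.int32(38), array([293.47, 234.  ]), array([284, 232,  21,   6], dtype=int32)), (np.int32(11), array([323.27, 232.73]), array([321, 232,   5,   3], dtype=int32)), (np.int32(103), array([272.99, 263.9 ]), array([267, 258,  13,  12], dtype=int32))]
```

```bash
python3 - <<'E'
from h import *
T=cam("top");S=cam("scene")
p,e=two(T,(275.78,172.47),S,(271.89,222.11));print("knob dot",p,e, onz(T,(275.78,172.47),.093),onz(S,(271.89,222.11),.093))
t=cv2.imread("pics/top0.png");H=hsv(t);sa=H[...,1].astype(int);v=H[...,2].astype(int)
m=(sa<60)&(v>130)
def fit(x0,x1,y0,y1,z):
    q=[]
    for x in range(x0,x1):
        col=t[y0:y1,x].astype(float).mean(1);w=np.clip(col-110,0,None)
        q.append((x,(w*np.arange(y0,y1)).sum()/w.sum()))
    P=np.array([onz(T,u,z)[:2] for u in q]);l=cv2.fitLine(P.astype(np.float32),cv2.DIST_HUBER,0,1e-4,1e-4).ravel();
    if l[1]<0:l[:2]*=-1
    return l
for a in((248,279,190,200,.022),(248,279,199,210,.022)):
    l=fit(*a);print("strip",l,np.degrees(np.arctan2(-l[0],l[1])))
sc=[onz(T,u,.018) for u in((346.3,163.1),(229.48,209.62))];print("screws",sc,"mid",(sc[0]+sc[1])/2)
print("scene screws",[onz(S,u,.018) for u in ((208.17,230.92),(323.27,232.73))])
# plate outline: dark gray
crop=cv2.resize(t[150:220,215:365],None,fx=5.3,fy=5.3,interpolation=cv2.INTER_CUBIC);cv2.imwrite("pics/c3.png",crop)
E
```

```text
knob dot [ 0.55129979 -0.03433519  0.09191754] 0.0013479666420065158 [ 0.55139203 -0.0349741   0.093     ] [ 0.55222859 -0.03319943  0.093     ]
strip [-0.08700379  0.99620795  0.5017046   0.00662116] 4.991261
strip [-0.08791961  0.99612755  0.47707707  0.00174565] 5.043935
screws [array([ 0.58507069, -0.22773394,  0.018     ]), array([0.46218484, 0.09345624, 0.018     ])] mid [ 0.52362776 -0.06713885  0.018     ]
scene screws [array([ 0.58229002, -0.22843882,  0.018     ]), array([0.45944387, 0.09310696, 0.018     ])]
```

View pics/c3.png

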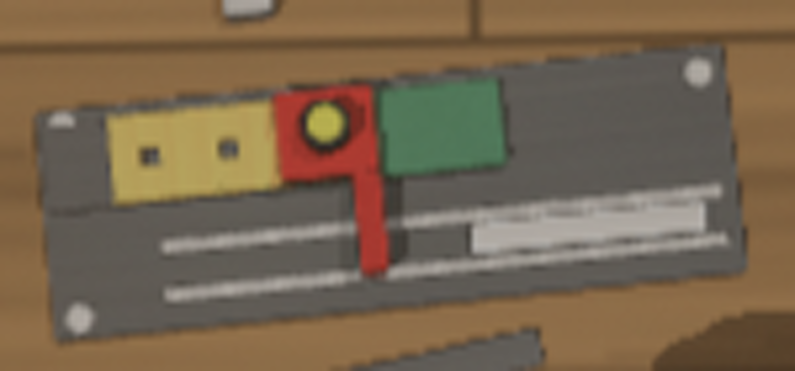

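```bash
python3 - <<'E'
from h import *
T=cam("top");S=cam("scene")
o=r.get_obs();print(cv2.Rodrigues(o["eef_rot"])[0].round(3),o["joints"].round(3))
t=cv2.imread("pics/top0.png");s=cv2.imread("pics/scene0.png")
a=np.radians(5.0);X=np.array([np.cos(a),np.sin(a)]);Y=np.array([-np.sin(a),np.cos(a)])
g=cv2.cvtColor(t,cv2.COLOR_BGR2GRAY).astype(float)
def dark(g,x,y,k=3):
    w=g[y-k:y+k+1,x-k:x+k+1];w=np.clip(np.percentile(w,60)-w-8,0,None);yy,xx=np.mgrid[y-k:y+k+1,x-k:x+k+1];return (w*xx).sum()/w.sum(),(w*yy).sum()/w.sum()
hs=[dark(g,258,178),dark(g,243,179)];print(hs)
gs=cv2.cvtColor(s,cv2.COLOR_BGR2GRAY).astype(float)
h2=[dark(gs,289,241,3),dark(gs,302,243,3)];print(h2)
kT=onz(T,(275.78,172.47),.0925)[:2];kS=onz(S,(271.89,222.11),.0925)[:2]
for c,hh,k in((T,hs,kT),(S,h2,kS)):
    for u in hh:
        p=onz(c,u,.035)[:2];d=p-k;print(p,"jig dx,dy",d@X,d@Y)
# bar
H=hsv(t);v=H[...,2].astype(int);sa=H[...,1].astype(int)
crop=t[180:205,295:360];cv2.imwrite("pics/c4.png",cv2.resize(crop,None,fx=12,fy=12,interpolation=cv2.INTER_NEAREST))
E
```

```text
[[ 0.29  -0.     0.957]
 [-0.957  0.001  0.29 ]
 [-0.001 -1.     0.   ]] [-1.499  0.313  1.498  0.     1.331 -0.223]
[(np.float64(257.5463087248322), np.float64(177.55570469798658)), (np.float64(242.64493625210486), np.float64(178.99566995429396))]
[(np.float64(288.38862559241704), np.float64(240.1563981042654)), (np.float64(301.77608956417436), np.float64(242.97800879648142))]
[0.54671154 0.01513095] jig dx,dy -0.00036830790085074026 0.05032314857141176
[0.54342574 0.05545627] jig dx,dy -0.0001270195598724097 0.0907813977552395
[0.54606679 0.01528383] jig dx,dy -0.0013666612229533525 0.04901772304497866
[0.54255334 0.05519119] jig dx,dy -0.0013885891509169686 0.08907944561190749
```

View pics/c4.png

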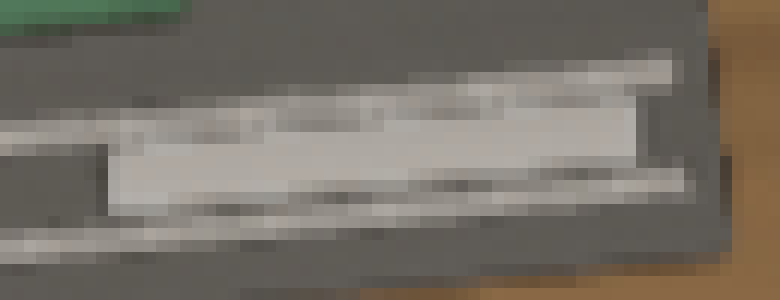

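Request:
step_arm:
  plan:
    - [[0.012, 0.014, 0], [0, 0, -0.01]]
    - [[0.036, 0.042, 0], [0, 0, -0.03]]
    - [[0.064, 0.075, 0], [0, 0, -0.05]]
    - [[0.092, 0.108, 0], [0, 0, -0.07]]
    - [[0.12, 0.14, 0], [0, 0, -0.09]]
    - [[0.148, 0.173, 0], [0, 0, -0.11]]
    - [[0.176, 0.206, 0], [0, 0, -0.13]]
    - [[0.203, 0.239, 0], [0, 0, -0.15]]
    - [[0.23, 0.27, 0], [0, 0, -0.17]]
    - [[0.255, 0.3, 0], [0, 0, -0.19]]
  claw: 100
  grip_force: 20

```text
clock: 1.1
eef_pos: [0.4083, -0.2004, 0.205]
eef_rot: [-1.256, 1.133, -1.131]
ft_force: [-0.0, -0.7, 0.3]
finger_gap: 0.0881
```

```bash
python3 - <<'E'
from h import *
T=cam("top")
o=r.get_obs();print(o["clock"],o["eef_pos"],cv2.Rodrigues(o["eef_rot"])[0].round(3),o["ft_force"])
a=np.radians(5.0);X=np.array([np.cos(a),np.sin(a)]);Y=np.array([-np.sin(a),np.cos(a)])
k=np.array([.5515,-.0343])
for n,u in(("tail",(347.6,190.4)),("end",(303.6,194.8))):
    p=onz(T,u,.032);d=p[:2]-k;print(n,p,d@X,d@Y)
E
```

```text
1.1 [ 0.40834461 -0.20043057  0.20503786] [[ 0.104 -0.     0.995]
 [-0.995  0.001  0.104]
 [-0.001 -1.     0.   ]] [-0.03942222 -0.73773974  0.321366  ]
tail [ 0.50837424 -0.22737954  0.032     ] -0.05978963993650309 -0.18858615244929347
end [ 0.49827968 -0.10850535  0.032     ] -0.059485224849342065 -0.06928451718365708
```

Request:
step_arm:
  plan:
    - [[0.025, 0.029, 0], [0, 0, -0.005]]
    - [[0.052, 0.06, -0.003], [0, 0, -0.01]]
    - [[0.08, 0.092, -0.01], [0, 0, -0.017]]
    - [[0.106, 0.122, -0.02], [0, 0, -0.017]]
    - [[0.128, 0.147, -0.033], [0, 0, -0.017]]
    - [[0.139, 0.161, -0.041], [0, 0, -0.017]]
    - [[0.143, 0.166, -0.045], [0, 0, -0.017]]
    - [[0.143, 0.166, -0.045], [0, 0, -0.017]]

```text
clock: 1.9
eef_pos: [0.5511, -0.0342, 0.1594]
eef_rot: [-1.249, 1.146, -1.142]
ft_force: [-0.2, -0.1, 0.7]
finger_gap: 0.0879
```

```bash
python3 - <<'E'
from h import *
o=r.get_obs();print(o["eef_pos"],o["ft_force"]);W=cam("wrist");im=r.get_image("wrist")[:,:,::-1];cv2.imwrite("pics/w1.png",im)
np.savez("w1.npz",K=W[0],R=W[1],t=W[2])
print(proj(W,[.5515,-.0343,.0925]),-W[1].T@W[2])
E
```

```text
[ 0.55108368 -0.03418103  0.1593675 ] [-0.24110488 -0.08521815  0.74460945]
[282.07822772 211.88211203] [ 0.62318877 -0.02704005  0.33886771]
```

View pics/w1.png

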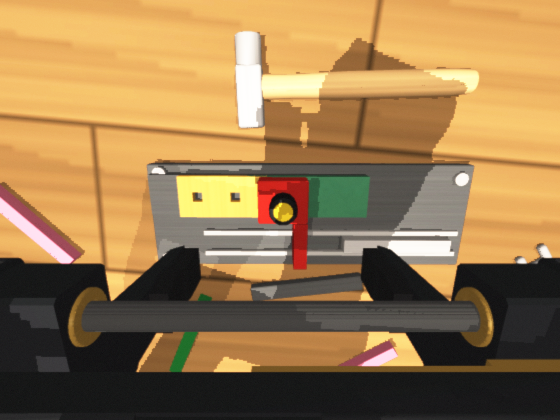

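```bash
python3 - <<'E'
from h import *
z=np.load("w1.npz");W=(z["K"],z["R"],z["t"]);im=cv2.imread("pics/w1.png");H=hsv(im);h,s,v=[H[...,i].astype(int) for i in range(3)]
m=np.zeros(h.shape,bool);m[190:232,262:306]=1
yb=(h>20)&(h<36)&(s>120)&(v>120)&m;b=blobs(yb,5)[0];print(b)
k=max(b,key=lambda q:q[0])[1];p=onz(W,k,.0925);print("knob",p)
a=np.radians(5.0);X=np.array([np.cos(a),np.sin(a)]);Y=np.array([-np.sin(a),np.cos(a)])
for x,y in((236,197),(197,197)):
    mm=(v[y-8:y+9,x-8:x+9]<140);yy,xx=np.nonzero(mm);u=(xx.mean()+x-8,yy.mean()+y-8);q=onz(W,u,.035);d=(q-p)[:2];print(u,mm.sum(),q,d@X,d@Y)
for n,u in(("tail",(452,245)),("end",(343,245))):
    q=onz(W,u,.032);d=(q-p)[:2];print(n,q,d@X,d@Y)
E
```

```text
[(np.int32(303), array([282.55, 211.92]), array([273, 202,  20,  20], dtype=int32))]
knob [ 0.55150211 -0.03471343  0.0925    ]
(np.float64(234.19607843137254), np.float64(196.98039215686273)) 51 [0.54668931 0.01611835 0.035     ] -0.0003642098207912709 0.051057813977180386
(np.float64(196.19565217391303), np.float64(196.41304347826087)) 46 [0.54374263 0.05633803 0.035     ] 0.0002057032371456529 0.09138127071005182
tail [ 0.51218374 -0.22961668  0.032     ] -0.05615569134888752 -0.19073475895702965
end [ 0.5013265  -0.10775531  0.032     ] -0.05635070341089736 -0.06839084208701371
```

Request:
step_arm:
  plan:
    - [[0.0004, -0.0003, -0.015], [0, 0, 0]]
    - [[0.0004, -0.0003, -0.04], [0, 0, 0]]
    - [[0.0004, -0.0003, -0.065], [0, 0, 0]]
    - [[0.0004, -0.0003, -0.083], [0, 0, 0]]
    - [[0.0004, -0.0003, -0.092], [0, 0, 0]]
    - [[0.0004, -0.0003, -0.0948], [0, 0, 0]]
    - [[0.0004, -0.0003, -0.0948], [0, 0, 0]]
  claw: 60
  grip_force: 12

```text
clock: 2.65
eef_pos: [0.5516, -0.0356, 0.0659]
eef_rot: [-1.248, 1.145, -1.145]
ft_force: [0.3, 0.5, 0.7]
finger_gap: 0.0528
```

```bash
python3 - <<'E'
from h import *
o=r.get_obs();print(o["eef_pos"],o["ft_force"],o["finger_gap"]);cv2.imwrite("pics/w2.png",r.get_image("wrist")[:,:,::-1]);cv2.imwrite("pics/s2.png",cv2.resize(r.get_image("scene")[180:290,180:350,::-1],None,fx=4,fy=4,interpolation=cv2.INTER_CUBIC))
E
```

```text
[ 0.55163492 -0.0356286   0.06586267] [0.33932429 0.52932224 0.70064039] 0.05280276212328751
```

View pics/w2.png

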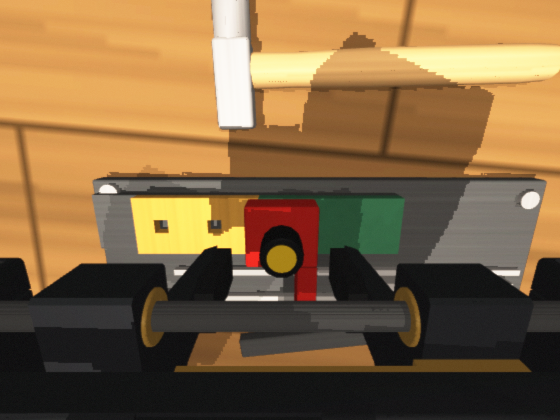

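View pics/s2.png

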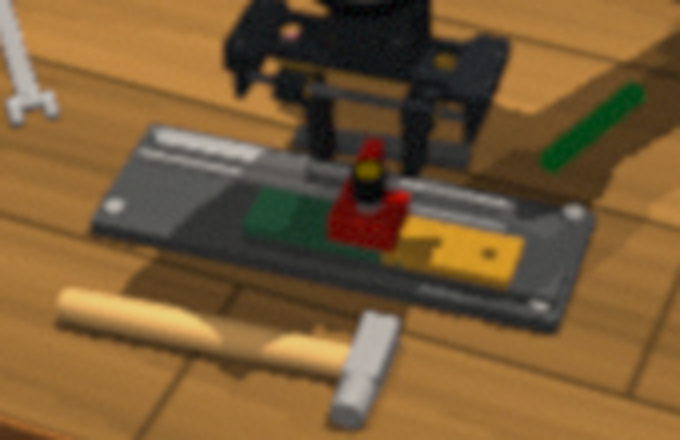

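```bash
python3 - <<'E'
from h import *
W=cam("wrist");S=cam("scene");o=r.get_obs();p=o["eef_pos"];print(p)
for dz in(0,.0187,.045): print(proj(W,p+[0,0,dz]),(proj(S,p+[0,0,dz])-[180,180])*4)
R=cv2.Rodrigues(o["eef_rot"])[0]
for s in(-1,1): print([proj(W,p+R@[s*(.0264),-z,0]).round() for z in(0,.0187)],[((proj(S,p+R@[s*(.0264),-z,0])-180)*4).round() for z in(0,.0187)])
im=cv2.imread("pics/w2.png");cv2.imwrite("pics/c5.png",cv2.resize(im[190:330,170:400],None,fx=3.4,fy=3.4))
E
```

```text
[ 0.55192697 -0.03547656  0.06621778]
[282.20000643 241.10722212] [365.16868665 195.5906181 ]
[282.35132464 252.87552796] [364.88975672 175.96445483]
[282.62575475 274.21848088] [364.48978423 147.82145308]
[array([242., 241.]), array([238., 253.])] [array([400., 203.]), array([400., 183.])]
[array([322., 241.]), array([327., 253.])] [array([330., 188.]), array([330., 169.])]
```

View pics/c5.png

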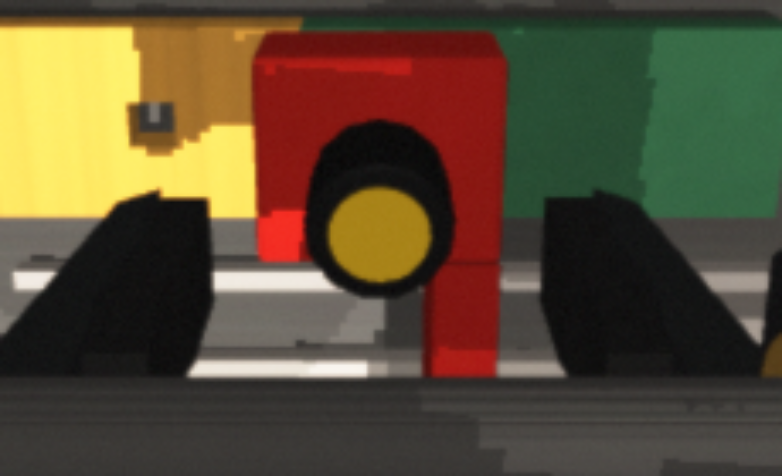

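Request:
step_arm:
  plan:
    - [[0, 0.0008, -0.0005], [0, 0, 0]]
    - [[0, 0.0008, -0.0005], [0, 0, 0]]
    - [[0, 0.0008, -0.0005], [0, 0, 0]]
    - [[0, 0.0008, -0.0005], [0, 0, 0]]
    - [[0, 0.0008, -0.0005], [0, 0, 0]]
    - [[0, 0.0008, -0.0005], [0, 0, 0]]
  claw: 0
  grip_force: 12

```text
clock: 3.35
eef_pos: [0.5519, -0.0347, 0.0657]
eef_rot: [-1.248, 1.144, -1.145]
ft_force: [0.3, 0.1, 0.1]
finger_gap: 0.0075
```

```bash
python3 - <<'E'
from h import *
o=r.get_obs();print(o["eef_pos"],o["ft_force"],o["finger_gap"]);im=r.get_image("wrist")[:,:,::-1];cv2.imwrite("pics/c6.png",cv2.resize(im[190:330,170:400],None,fx=3.4,fy=3.4));cv2.imwrite("pics/s3.png",cv2.resize(r.get_image("scene")[180:290,180:350,::-1],None,fx=4,fy=4,interpolation=cv2.INTER_CUBIC))
E
```

```text
[ 0.55189689 -0.03465842  0.06571531] [0.26590278 0.12243792 0.09430145] 0.007474239522905237
```

View pics/c6.png

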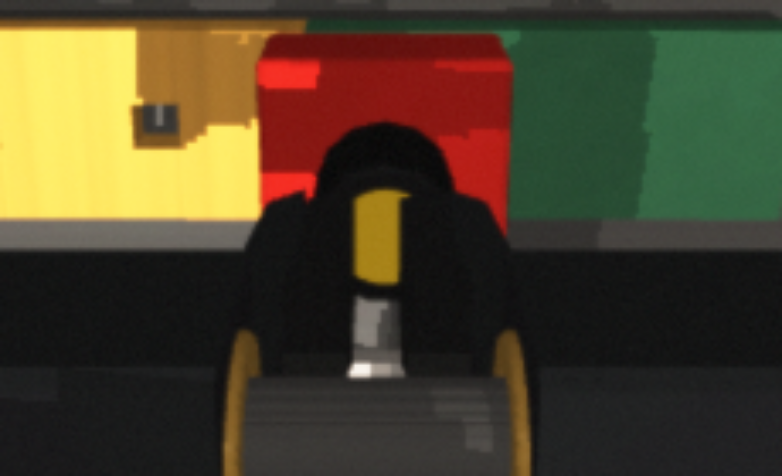

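View pics/s3.png

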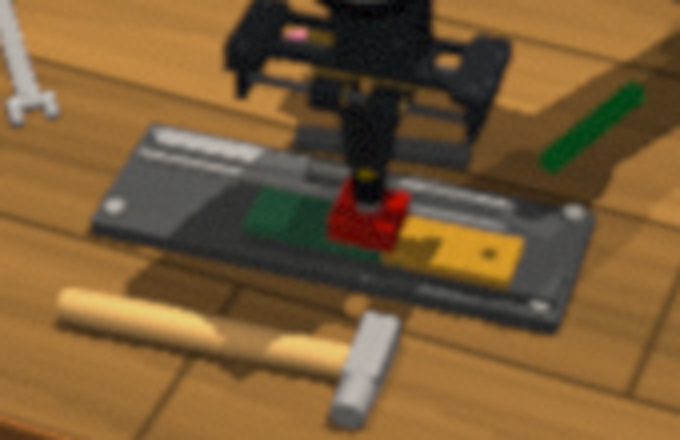

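```bash
python3 - <<'E'
from h import *
W=cam("wrist");S=cam("scene");o=r.get_obs();p=o["eef_pos"];R=cv2.Rodrigues(o["eef_rot"])[0]
s=cv2.imread("pics/s3.png");s=cv2.resize(s[60:220,270:470],None,fx=4,fy=3.7,interpolation=cv2.INTER_CUBIC);cv2.imwrite("pics/c7.png",s)
for dz in(-.0187,0,.0187,.03,.04,.05):
    q=(proj(S,p+[0,0,dz])-180)*4
    print(dz,((q-[270,60])*[4,3.7]).round(),[((proj(W,p+R@[sx*.00375,-dz,sz*.009])-[170,190])*3.4).round() for sx in(-1,1) for sz in(1,-1)])
E
```

```text
-0.0187 [386. 576.] [array([363., 100.]), array([363., 180.]), array([399., 100.]), array([398., 180.])]
0 [385. 505.] [array([362., 130.]), array([362., 217.]), array([401., 130.]), array([401., 217.])]
0.0187 [384. 432.] [array([360., 166.]), array([361., 261.]), array([404., 166.]), array([403., 261.])]
0.03 [383. 388.] [array([359., 192.]), array([360., 292.]), array([406., 192.]), array([405., 292.])]
0.04 [383. 348.] [array([358., 217.]), array([359., 323.]), array([408., 217.]), array([407., 323.])]
0.05 [382. 308.] [array([357., 247.]), array([358., 358.]), array([410., 247.]), array([409., 358.])]
```

View pics/c7.png

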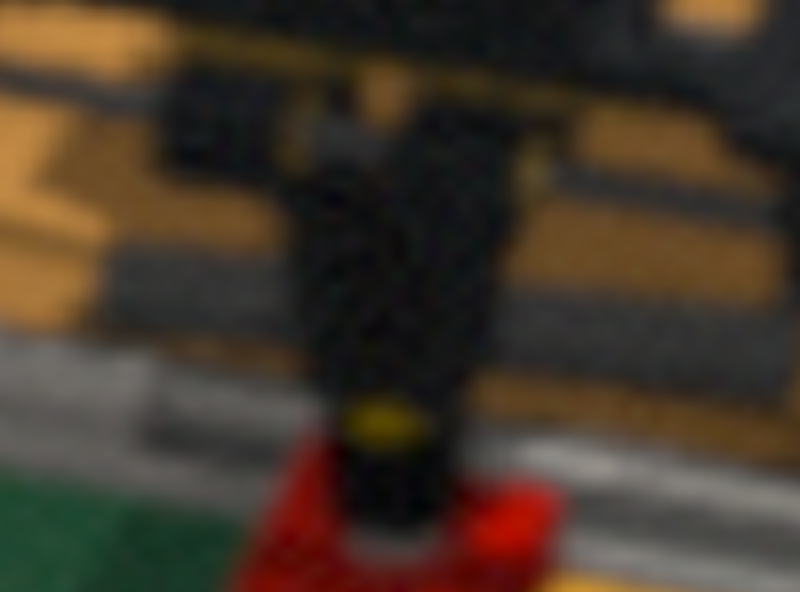

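Request:
step_arm:
  plan:
    - [[-0.0003, 0, 0.003], [0, 0, 0]]
    - [[-0.0003, 0, 0.003], [0, 0, 0]]
    - [[-0.0003, 0, 0.003], [0, 0, 0]]
    - [[-0.0003, 0, 0.003], [0, 0, 0]]
    - [[-0.0003, 0, 0.003], [0, 0, 0]]
    - [[-0.0003, 0, 0.003], [0, 0, 0]]
    - [[-0.0003, 0, -0.006], [0, 0, 0]]
    - [[-0.0003, 0, -0.015], [0, 0, 0]]
    - [[-0.0003, 0, -0.023], [0, 0, 0]]
    - [[-0.0003, 0, -0.023], [0, 0, 0]]
  claw: 60
  grip_force: 12

```text
clock: 4.45
eef_pos: [0.5508, -0.0345, 0.0411]
eef_rot: [-1.249, 1.147, -1.143]
ft_force: [-0.5, 0.8, 0.4]
finger_gap: 0.0526
```

```bash
python3 - <<'E'
from h import *
o=r.get_obs();print(o["eef_pos"],o["ft_force"],o["finger_gap"]);im=r.get_image("wrist")[:,:,::-1];cv2.imwrite("pics/c8.png",cv2.resize(im[190:330,170:400],None,fx=3.4,fy=3.4));cv2.imwrite("pics/s4.png",cv2.resize(r.get_image("scene")[190:270,220:330,::-1],None,fx=7,fy=7,interpolation=cv2.INTER_CUBIC))
print([a for a in dir(r) if a[0]!='_'])
E
```

```text
[ 0.55077912 -0.03446162  0.04113327] [-0.53503941  0.7917698   0.42363501] 0.052589529848813175
['IKError', 'camera_info', 'get_image', 'get_obs', 'pinch_z', 'sign_off']
```

View pics/c8.png

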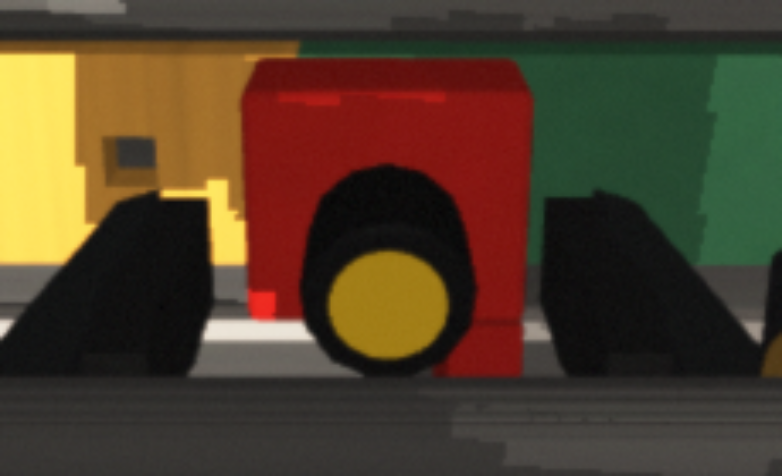

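View pics/s4.png

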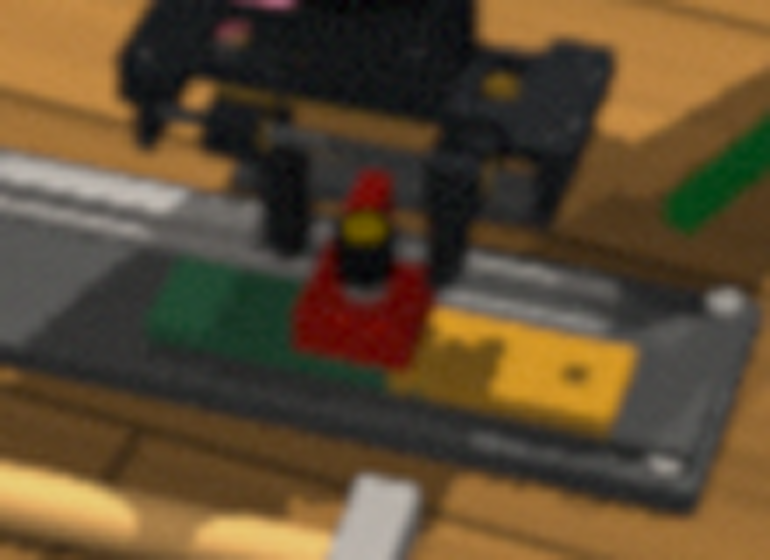

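Request:
step_arm:
  plan:
    - [[0.0005, -0.0013, 0], [0, 0, 0]]
    - [[0.0005, -0.0013, 0], [0, 0, 0]]
    - [[0.0005, -0.0013, 0], [0, 0, 0]]
    - [[0.0005, -0.0013, 0], [0, 0, 0]]
    - [[0.0005, -0.0013, 0], [0, 0, 0]]
    - [[0.0005, -0.0013, 0], [0, 0, 0]]
  claw: 0
  grip_force: 12

```text
clock: 5.15
eef_pos: [0.5522, -0.036, 0.0426]
eef_rot: [-1.248, 1.145, -1.145]
ft_force: [0.4, 0.2, 2.0]
finger_gap: 0.0253
```

Request:
step_arm:
  plan:
    - [[-0.0005, 0.0005, 0.002], [0, 0, 0]]
    - [[-0.0005, 0.0005, 0.005], [0, 0, 0]]
    - [[-0.0005, 0.0005, 0.008], [0, 0, 0]]
    - [[-0.0005, 0.0005, 0.0105], [0, 0, 0]]
    - [[-0.0005, 0.0005, 0.0105], [0, 0, 0]]

```text
clock: 5.65
eef_pos: [0.5519, -0.0355, 0.0532]
eef_rot: [-1.247, 1.144, -1.145]
ft_force: [5.7, 0.1, -4.9]
finger_gap: 0.0255
```

```bash
python3 - <<'E'
from h import *
o=r.get_obs();print(o["eef_pos"],o["ft_force"],o["finger_gap"]);im=r.get_image("wrist")[:,:,::-1];cv2.imwrite("pics/c9.png",cv2.resize(im[170:330,170:400],None,fx=3.4,fy=3.4));cv2.imwrite("pics/s5.png",cv2.resize(r.get_image("scene")[190:270,220:330,::-1],None,fx=7,fy=7,interpolation=cv2.INTER_CUBIC))
o=r.get_obs();print(o["eef_pos"],o["ft_force"])
E
```

```text
[ 0.55194949 -0.03546122  0.0532277 ] [ 5.67154106  0.0858676  -4.86811397] 0.025537849238104923
[ 0.55190632 -0.03543863  0.05302111] [ 6.20068812  0.68850268 -5.52165781]
```

View pics/c9.png

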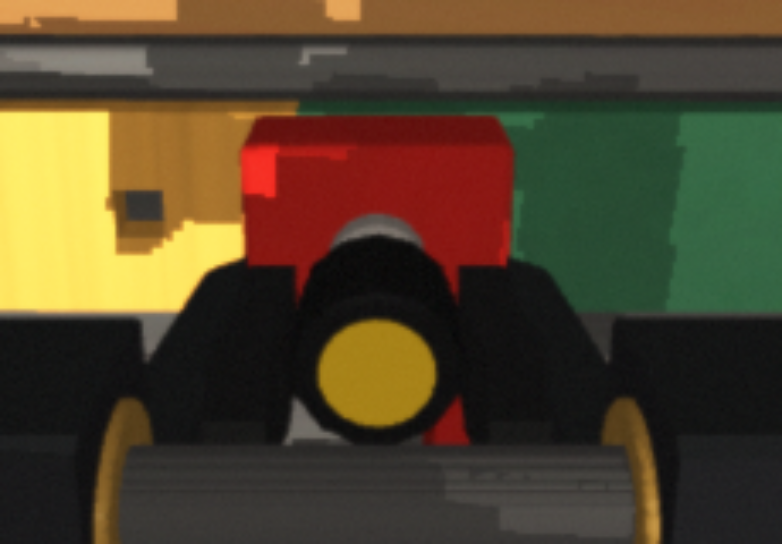

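View pics/s5.png

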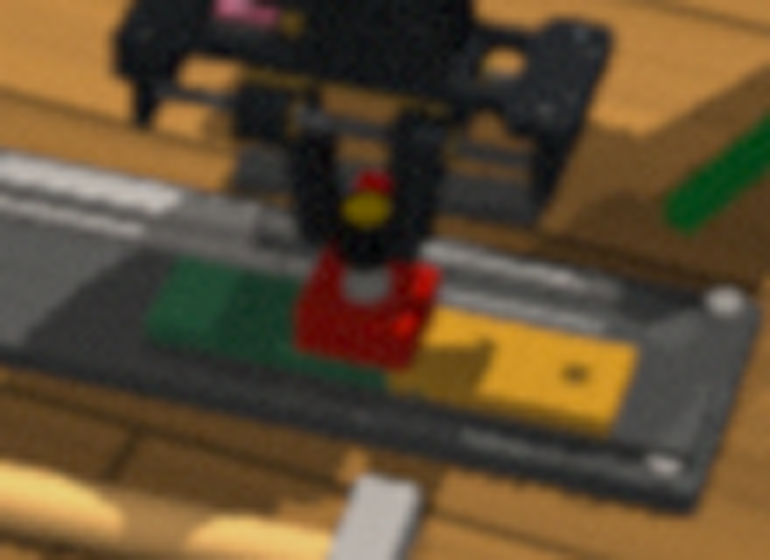

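Request:
step_arm:
  plan:
    - [[0.0006, 0.0005, 0.0005], [0, 0, 0]]
    - [[0.0004, 0.002, 0.0005], [0, 0, 0]]
    - [[0.0002, 0.005, 0.0005], [0, 0, 0]]
    - [[-0.0003, 0.01, 0.0005], [0, 0, 0]]
    - [[-0.0003, 0.01, 0.0005], [0, 0, 0]]

```text
clock: 6.25
eef_pos: [0.5511, -0.0245, 0.0533]
eef_rot: [-1.248, 1.145, -1.144]
ft_force: [0.2, 0.5, -6.2]
finger_gap: 0.0255
```

```bash
python3 - <<'E'
from h import *
o=r.get_obs();print(o["eef_pos"],o["ft_force"],o["finger_gap"]);im=r.get_image("wrist")[:,:,::-1];cv2.imwrite("pics/c10.png",cv2.resize(im[170:330,170:400],None,fx=3.4,fy=3.4))
o=r.get_obs();print(o["eef_pos"],o["ft_force"])
E
```

```text
[ 0.55113597 -0.0245209   0.05332346] [ 0.17729381  0.47296994 -6.21935088] 0.025495781568190906
[ 0.55115661 -0.02473693  0.05333192] [ 0.13971099  1.70220039 -6.27655255]
```

View pics/c10.png

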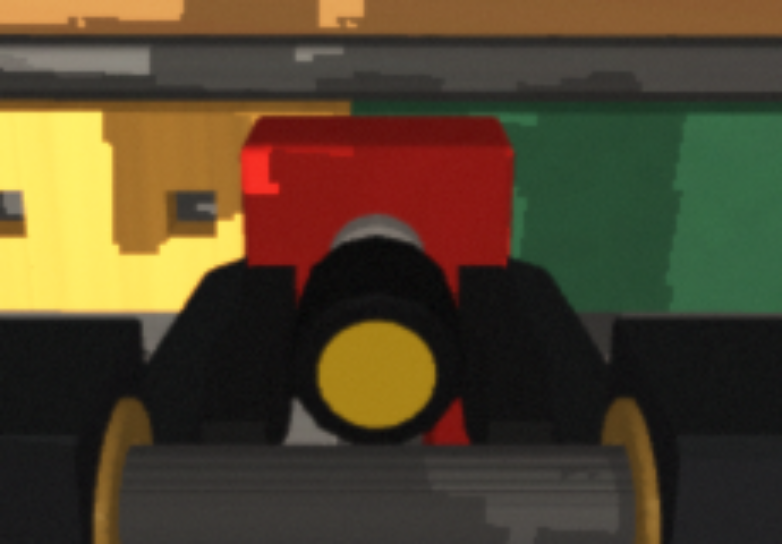

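Request:
step_arm:
  plan:
    - [[-0.0003, 0.004, 0], [0, 0, 0]]
    - [[-0.0007, 0.009, 0], [0, 0, 0]]
    - [[-0.0012, 0.014, 0], [0, 0, 0]]
    - [[-0.0017, 0.019, 0], [0, 0, 0]]
    - [[-0.0021, 0.024, 0], [0, 0, 0]]
    - [[-0.0025, 0.028, 0], [0, 0, 0]]
    - [[-0.0027, 0.031, 0], [0, 0, 0]]
    - [[-0.0027, 0.031, 0], [0, 0, 0]]

```text
clock: 7.1
eef_pos: [0.5484, 0.0069, 0.0534]
eef_rot: [-1.248, 1.145, -1.143]
ft_force: [1.3, -0.2, -5.7]
finger_gap: 0.0255
```

```bash
python3 - <<'E'
from h import *
o=r.get_obs();print(o["eef_pos"],o["ft_force"],o["finger_gap"]);cv2.imwrite("pics/s6.png",cv2.resize(r.get_image("scene")[190:270,220:330,::-1],None,fx=7,fy=7,interpolation=cv2.INTER_CUBIC))
o=r.get_obs();print(o["eef_pos"],o["ft_force"])
E
```

```text
[0.54840909 0.00687922 0.0533604 ] [ 1.32067631 -0.18661674 -5.71165889] 0.02546358501938315
[0.54843706 0.00666533 0.05336025] [ 0.93714536 -0.45175775 -6.55341595]
```

View pics/s6.png

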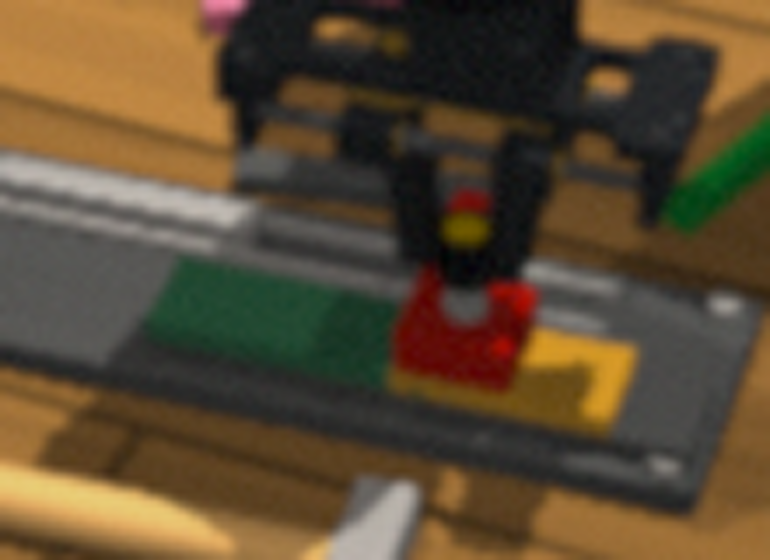

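Request:
step_arm:
  plan:
    - [[0.0001, 0.0002, -0.001], [0, 0, 0]]
    - [[0.0001, 0.0002, -0.002], [0, 0, 0]]
    - [[0.0001, 0.0002, -0.0022], [0, 0, 0]]

```text
clock: 7.45
eef_pos: [0.5485, 0.0068, 0.0512]
eef_rot: [-1.248, 1.145, -1.143]
ft_force: [-1.2, 0.6, -3.5]
finger_gap: 0.0256
```

```bash
python3 - <<'E'
from h import *
o=r.get_obs();print(o["eef_pos"],o["ft_force"],o["finger_gap"])
E
```

```text
[0.54847789 0.00684213 0.05120181] [-1.16362972  0.64995628 -3.49452344] 0.02564355960454266
```

Request:
step_arm:
  plan:
    - [[0, 0, -0.0005], [0, 0, 0]]
    - [[0, 0, -0.0005], [0, 0, 0]]
    - [[0, 0, -0.002], [0, 0, 0]]
    - [[0, 0, -0.004], [0, 0, 0]]
    - [[0, 0, -0.005], [0, 0, 0]]
  claw: 32.5

```text
clock: 7.95
eef_pos: [0.5485, 0.0068, 0.0461]
eef_rot: [-1.248, 1.145, -1.143]
ft_force: [0.2, 0.0, -0.5]
finger_gap: 0.0288
```

```bash
python3 - <<'E'
from h import *
o=r.get_obs();print(o["eef_pos"],o["ft_force"],o["finger_gap"]);im=r.get_image("wrist")[:,:,::-1];cv2.imwrite("pics/c11.png",cv2.resize(im[170:330,170:400],None,fx=3.4,fy=3.4))
E
```

```text
[0.54846156 0.00682824 0.04605239] [ 0.19696812  0.03861661 -0.51005249] 0.028796068345778622
```

View pics/c11.png

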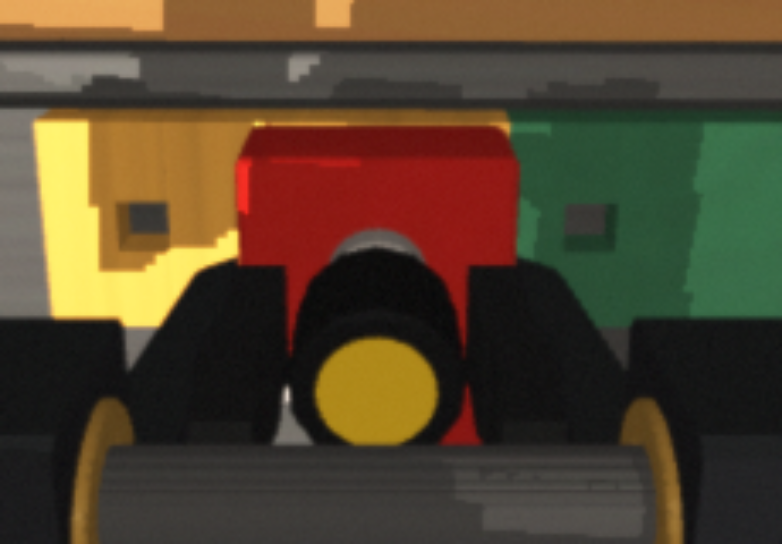

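Request:
step_arm:
  plan:
    - [[-0.0001, 0.001, 0], [0, 0, 0]]
    - [[-0.0002, 0.002, 0], [0, 0, 0]]
    - [[-0.0003, 0.003, 0], [0, 0, 0]]
    - [[-0.0003, 0.004, 0], [0, 0, 0]]
    - [[-0.0004, 0.0045, 0], [0, 0, 0]]

```text
clock: 8.5
eef_pos: [0.5479, 0.0116, 0.0459]
eef_rot: [-1.248, 1.146, -1.143]
ft_force: [0.5, 0.2, -0.3]
finger_gap: 0.0289
```

```bash
cat > look.py <<'E'
import sys
from h import *
o=r.get_obs();print(o["clock"],o["eef_pos"].round(5),o["ft_force"].round(2),round(o["finger_gap"],4));im=r.get_image("wrist")[:,:,::-1];cv2.imwrite(f"pics/{sys.argv[1]}.png",cv2.resize(im[170:330,170:400],None,fx=3.4,fy=3.4))
H=hsv(im.copy());h,s,v=[H[...,i].astype(int) for i in range(3)]
m=np.zeros(h.shape,bool);m[240:320,250:312]=1
b=blobs((h>18)&(h<36)&(s>120)&(v>90)&m,20)[0];print("dot",b)
b=blobs(((h<6)|(h>174))&(s>150)&(v>80),50)[0];print("red",b)
E
python3 look.py c12
```

```text
8.5 [0.54795 0.0116  0.04591] [ 0.54  0.22 -0.32] 0.0289
dot [(np.int32(917), array([283.15, 283.92]), array([266, 268,  36,  33], dtype=int32))]
red [(np.int32(3265), array([281.45, 228.8 ]), array([242, 207,  83,  75], dtype=int32)), (np.int32(54), array([306.41, 297.04]), array([302, 291,   9,  10], dtype=int32)), (np.int32(357), array([308.77, 339.97]), array([298, 332,  22,  17], dtype=int32))]
```

View pics/c12.png

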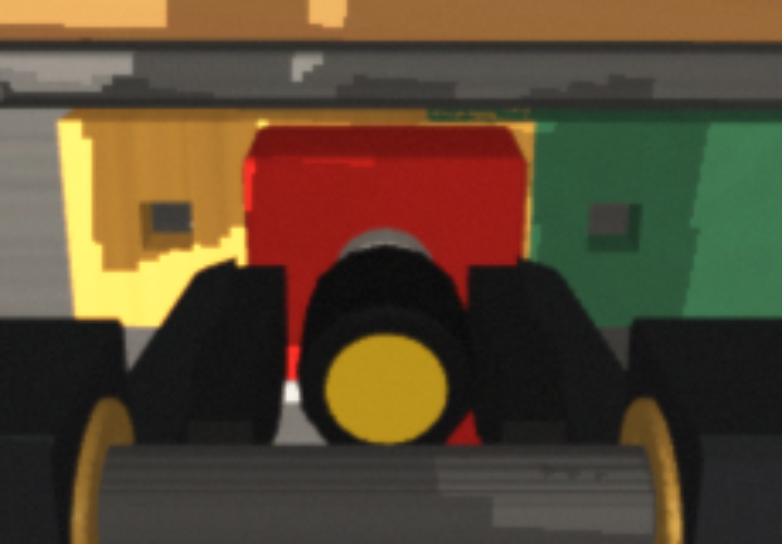

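Request:
step_arm:
  plan:
    - [[0, 0.0005, 0], [0, 0, 0]]
    - [[-0.0001, 0.001, 0], [0, 0, 0]]
    - [[-0.0001, 0.0015, 0], [0, 0, 0]]
    - [[-0.0002, 0.002, 0], [0, 0, 0]]

```text
clock: 8.95
eef_pos: [0.5478, 0.0138, 0.046]
eef_rot: [-1.247, 1.145, -1.143]
ft_force: [0.8, 0.1, -0.3]
finger_gap: 0.029
```

```bash
python3 look.py c13
```

```text
8.95 [0.54777 0.01381 0.04597] [ 0.79  0.09 -0.26] 0.029
dot [(np.int32(844), array([282.29, 276.23]), array([266, 261,  34,  31], dtype=int32))]
red [(np.int32(3185), array([280.95, 228.38]), array([241, 207,  83,  75], dtype=int32)), (np.int32(173), array([303.75, 293.76]), array([296, 283,  16,  18], dtype=int32)), (np.int32(353), array([308., 340.]), array([298, 332,  21,  17], dtype=int32))]
```

View pics/c13.png

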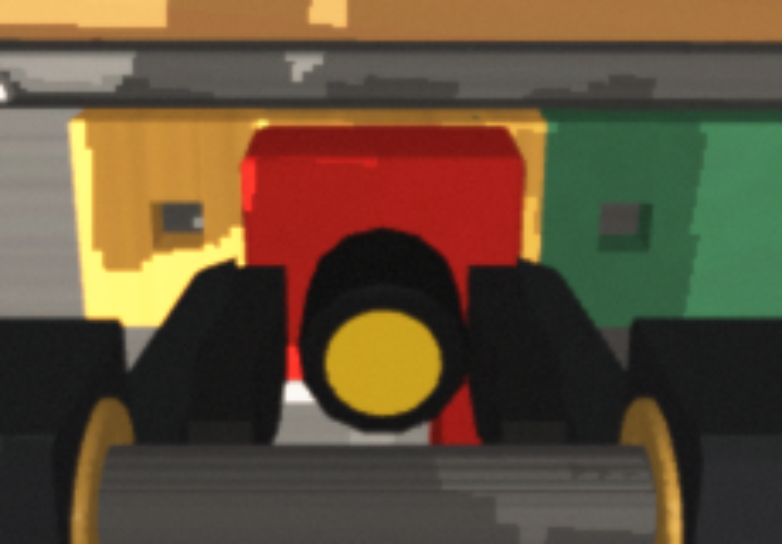

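```bash
python3 - <<'E'
from h import *
W=cam("wrist");o=r.get_obs();p=o["eef_pos"]
# knob x in hole frame: line through (0.5515,-0.0345) dir Y
for tr in(.048,.050):
  for l in(0,.003,.0085): print(tr,l,proj(W,[.5515-.0872*tr,-.0345+.9962*tr,.0925+l]).round(1))
im=cv2.cvtColor(cv2.imread("pics/c13.png"),cv2.COLOR_BGR2RGB)
E
```

```text
0.048 0 [283.4 276.6]
0.048 0.003 [283.4 279.6]
0.048 0.0085 [283.5 285.4]
0.05 0 [279.4 276.6]
0.05 0.003 [279.4 279.6]
0.05 0.0085 [279.3 285.4]
```

Request:
step_arm:
  plan:
    - [[0, -0.0005, 0], [0, 0, 0]]
    - [[0, -0.001, 0], [0, 0, 0]]
    - [[0, -0.001, 0], [0, 0, 0]]
    - [[0, -0.001, 0], [0, 0, 0]]
    - [[0, -0.001, 0.008], [0, 0, 0]]
    - [[0, -0.001, 0.025], [0, 0, 0]]
    - [[0, -0.001, 0.045], [0, 0, 0]]
    - [[0, -0.001, 0.06], [0, 0, 0]]
    - [[0, -0.001, 0.07], [0, 0, 0]]
    - [[0, -0.001, 0.07], [0, 0, 0]]
  claw: 60

```text
clock: 10.0
eef_pos: [0.5484, 0.0128, 0.1174]
eef_rot: [-1.246, 1.143, -1.144]
ft_force: [1.0, 0.1, -1.1]
finger_gap: 0.0531
```

```bash
python3 - <<'E'
from h import *
W=cam("wrist");S=cam("scene");o=r.get_obs();print(o["eef_pos"],o["ft_force"])
im=r.get_image("wrist")[:,:,::-1].copy();s=r.get_image("scene")[:,:,::-1].copy();cv2.imwrite("pics/w14.png",im);cv2.imwrite("pics/s14.png",cv2.resize(s[190:270,195:335],None,fx=5.6,fy=5.6,interpolation=cv2.INTER_CUBIC))
H=hsv(im);h,sa,v=[H[...,i].astype(int) for i in range(3)];m=np.zeros(h.shape,bool);m[190:290,250:320]=1
bb=blobs((h>18)&(h<36)&(sa>120)&(v>90)&m,20)[0];print(bb)
H=hsv(s);h,sa,v=[H[...,i].astype(int) for i in range(3)];m=np.zeros(h.shape,bool);m[205:240,270:310]=1
bs=blobs((h>18)&(h<36)&(sa>110)&(v>60)&m,4)[0];print(bs)
for l in(0,.0085):
  p=[.5515-.0872*.0495,-.0345+.9962*.0495,.0925+l];print(l,proj(W,p),proj(S,p))
E
```

```text
[0.54835695 0.01276422 0.11736321] [ 0.96721938  0.09618478 -1.07765899]
[(np.int32(44), array([250.32, 219.05]), array([250, 202,   2,  30], dtype=int32)), (np.int32(423), array([280.29, 229.67]), array([269, 219,  24,  23], dtype=int32)), (np.int32(251), array([270.42, 286.51]), array([250, 284,  42,   6], dtype=int32))]
[(np.int32(24), array([288.25, 225.42]), array([285, 224,   7,   4], dtype=int32)), (np.int32(15), array([302.33, 238.73]), array([298, 238,  11,   2], dtype=int32))]
0 [279.12422462 229.83150116] [288.29775418 225.39279188]
0.0085 [279.04673665 233.85013664] [288.32868566 223.11671505]
```

View pics/w14.png

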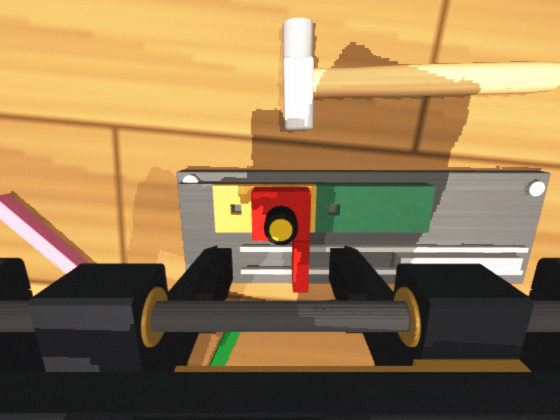

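View pics/s14.png

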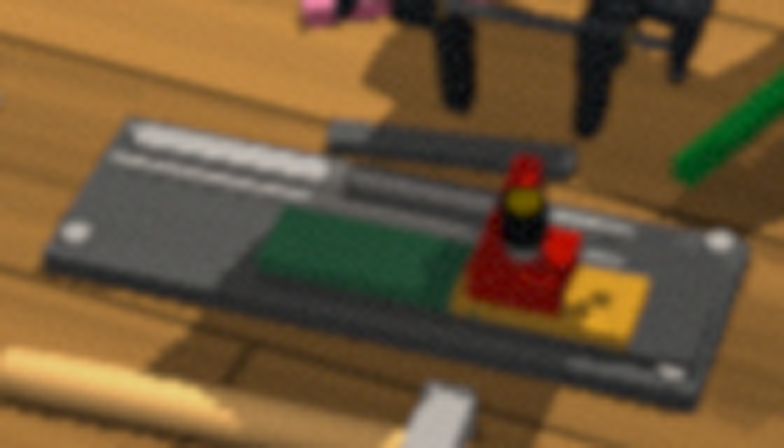

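Request:
step_arm:
  plan:
    - [[-0.0015, -0.01, 0], [0, 0, 0]]
    - [[-0.004, -0.032, 0], [0, 0, 0]]
    - [[-0.008, -0.065, 0], [0, 0, 0]]
    - [[-0.0125, -0.1, 0], [0, 0, 0]]
    - [[-0.017, -0.135, 0], [0, 0, 0]]
    - [[-0.0215, -0.17, 0], [0, 0, 0]]
    - [[-0.026, -0.205, -0.005], [0, 0, 0]]
    - [[-0.03, -0.24, -0.015], [0, 0, 0]]
    - [[-0.034, -0.265, -0.03], [0, 0, 0]]
    - [[-0.035, -0.276, -0.045], [0, 0, 0]]
  claw: 0

```text
clock: 11.1
eef_pos: [0.5114, -0.2654, 0.0692]
eef_rot: [-1.247, 1.148, -1.144]
ft_force: [-0.1, -0.6, -1.3]
finger_gap: 0.0003
```

Request:
step_arm:
  plan:
    - [[0, 0, -0.01], [0, 0, 0]]
    - [[0, 0, -0.015], [0, 0, 0]]
    - [[0, 0, -0.015], [0, 0, 0]]

```text
clock: 11.4
eef_pos: [0.5114, -0.2642, 0.0536]
eef_rot: [-1.247, 1.149, -1.141]
ft_force: [0.2, -0.8, 0.3]
finger_gap: 0.0006
```

```bash
python3 - <<'E'
from h import *
W=cam("wrist");S=cam("scene");o=r.get_obs();p=o["eef_pos"];print(p,o["ft_force"],o["finger_gap"])
im=r.get_image("wrist")[:,:,::-1].copy();s=r.get_image("scene")[:,:,::-1].copy();cv2.imwrite("pics/w15.png",im);cv2.imwrite("pics/s15.png",cv2.resize(s[180:260,180:320],None,fx=5.6,fy=5.6,interpolation=cv2.INTER_CUBIC))
tip=p+[0,0,.03];print("tip",proj(W,tip),(proj(S,tip)-180)*5.6)
t=[.5102,-.2284,.032];print("tail",proj(W,t),(proj(S,t)-180)*5.6)
E
```

```text
[ 0.51135151 -0.26415436  0.05355141] [ 0.18466    -0.80078246  0.33388579] 0.0005871682046769257
tip [282.21329046 261.41666691] [151.13193928  97.11960732]
tail [232.80647948 227.33566842] [218.12785688 184.91679002]
```

View pics/w15.png

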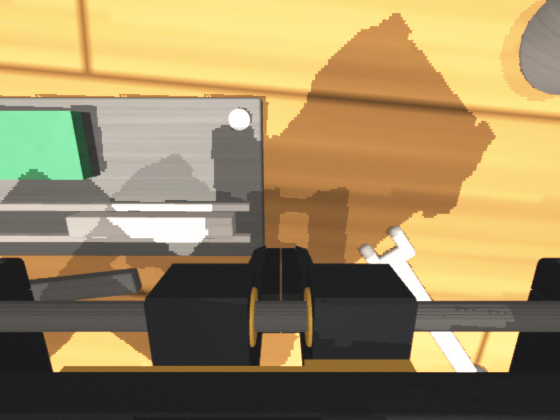

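View pics/s15.png

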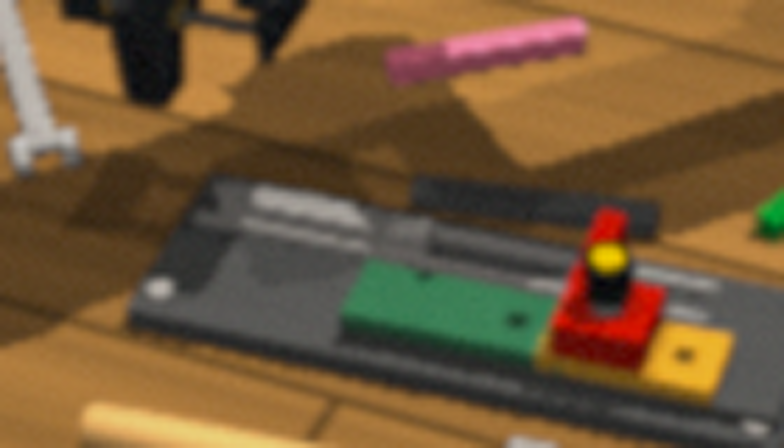

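Request:
step_arm:
  plan:
    - [[0.0019, 0.0002, -0.012], [0, 0, 0]]
    - [[0.0019, 0.0002, -0.03], [0, 0, 0]]
    - [[0.0019, 0.0002, -0.045], [0, 0, 0]]
    - [[0.0019, 0.0002, -0.054], [0, 0, 0]]
    - [[0.0019, 0.0002, -0.0575], [0, 0, 0]]
    - [[0.0019, 0.0002, -0.0575], [0, 0, 0]]

```text
clock: 12.1
eef_pos: [0.5139, -0.2643, -0.0029]
eef_rot: [-1.247, 1.147, -1.143]
ft_force: [-0.1, -0.3, -0.2]
finger_gap: 0.0003
```

```bash
cat > lk2.py <<'E'
import sys
from h import *
W=cam("wrist");S=cam("scene");o=r.get_obs();p=o["eef_pos"];print(o["clock"],p.round(5),o["ft_force"].round(2))
im=r.get_image("wrist")[:,:,::-1].copy();s=r.get_image("scene")[:,:,::-1].copy();n=sys.argv[1];cv2.imwrite(f"pics/w{n}.png",im);cv2.imwrite(f"pics/s{n}.png",cv2.resize(s[180:260,180:320],None,fx=5.6,fy=5.6,interpolation=cv2.INTER_CUBIC))
tip=p+[0,0,.03];print("tip",proj(W,tip),(proj(S,tip)-180)*5.6)
d=(p-[.5515,-.0345,0])[:2];a=np.radians(5);print("jig rel knob home",d@[np.cos(a),np.sin(a)],d@[-np.sin(a),np.cos(a)])
E
python3 lk2.py 16
```

```text
12.1 [ 0.51391 -0.26432 -0.00291] [-0.14 -0.25 -0.18]
tip [282.32851175 261.33325433] [157.77394933 179.89499524]
jig rel knob home -0.05748060554683837 -0.22567264533705894
```

View pics/w16.png

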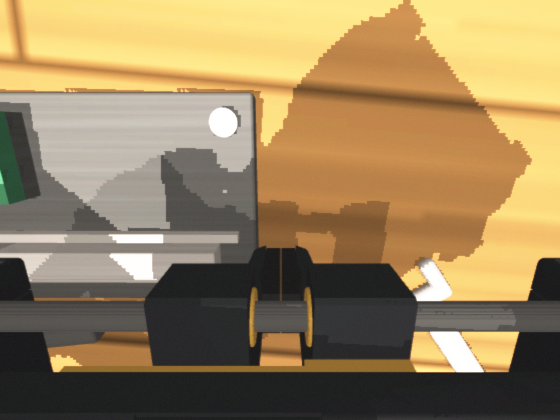

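View pics/s16.png

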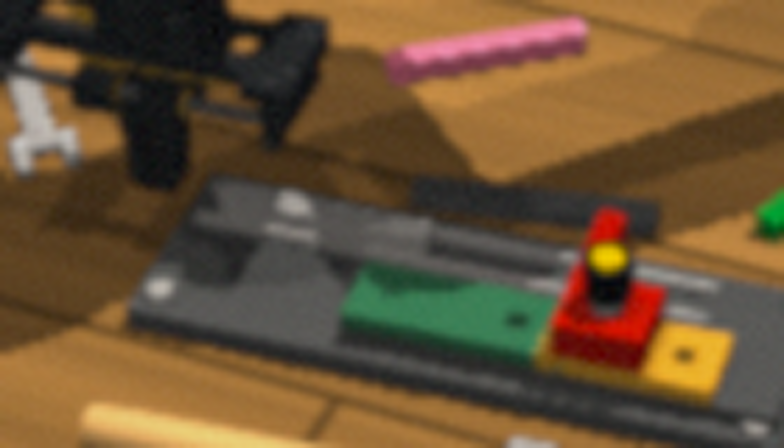

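Request:
step_arm:
  plan:
    - [[-0.0006, 0.003, -0.0015], [0, 0, 0]]
    - [[-0.001, 0.008, -0.0015], [0, 0, 0]]
    - [[-0.0014, 0.013, -0.0015], [0, 0, 0]]
    - [[-0.0018, 0.017, -0.0015], [0, 0, 0]]
    - [[-0.0021, 0.02, -0.0015], [0, 0, 0]]
    - [[-0.0025, 0.024, -0.0015], [0, 0, 0]]
    - [[-0.0029, 0.028, -0.0015], [0, 0, 0]]
    - [[-0.0033, 0.032, -0.0015], [0, 0, 0]]
    - [[-0.0037, 0.036, -0.0015], [0, 0, 0]]
    - [[-0.004, 0.04, -0.0015], [0, 0, 0]]

```text
clock: 13.2
eef_pos: [0.5102, -0.2245, -0.0036]
eef_rot: [-1.247, 1.146, -1.144]
ft_force: [0.8, -1.8, 0.6]
finger_gap: 0.0005
```

```bash
python3 lk2.py 17
```

```text
13.2 [ 0.51022 -0.22445 -0.00361] [ 0.77 -1.83  0.58]
tip [282.35824764 261.28227398] [225.27749336 194.49402301]
jig rel knob home -0.057681862688723114 -0.18562954567104045
```

View pics/w17.png

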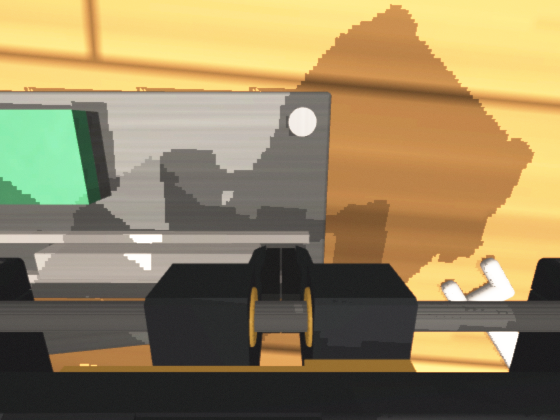

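View pics/s17.png

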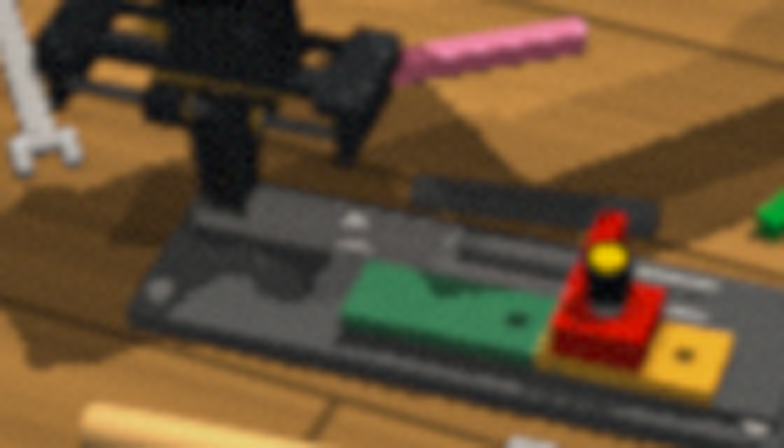

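Request:
step_arm:
  plan:
    - [[-0.0003, 0.004, 0], [0, 0, 0]]
    - [[-0.0008, 0.009, 0], [0, 0, 0]]
    - [[-0.0013, 0.015, 0], [0, 0, 0]]
    - [[-0.0018, 0.021, 0], [0, 0, 0]]
    - [[-0.0024, 0.027, 0], [0, 0, 0]]
    - [[-0.0029, 0.033, 0], [0, 0, 0]]
    - [[-0.0034, 0.039, 0], [0, 0, 0]]
    - [[-0.0039, 0.045, 0], [0, 0, 0]]
    - [[-0.0044, 0.05, 0], [0, 0, 0]]
    - [[-0.0047, 0.054, 0], [0, 0, 0]]

```text
clock: 14.3
eef_pos: [0.5054, -0.1696, -0.0036]
eef_rot: [-1.248, 1.146, -1.143]
ft_force: [-0.1, -2.3, 1.3]
finger_gap: 0.0001
```

```bash
python3 lk2.py 18
```

```text
14.3 [ 0.50539 -0.16961 -0.00364] [-0.14 -2.31  1.33]
tip [282.35249249 261.35257692] [319.01796578 213.79928881]
jig rel knob home -0.057714607420601596 -0.13057436959232946
```

View pics/w18.png

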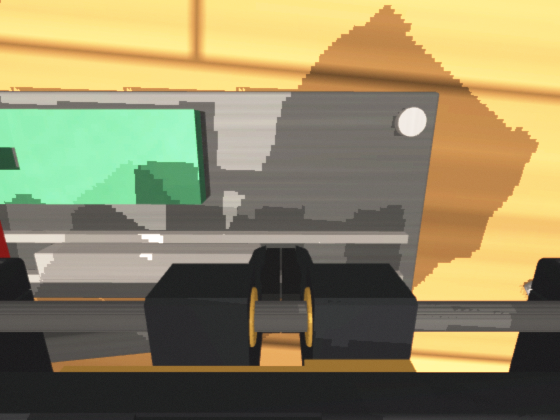

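View pics/s18.png

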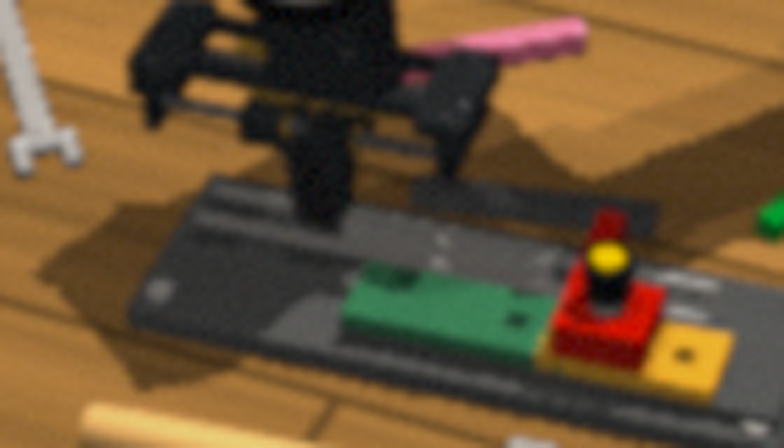

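Request:
step_arm:
  plan:
    - [[-0.0002, 0.002, 0], [0, 0, 0]]
    - [[-0.0004, 0.0045, 0], [0, 0, 0]]
    - [[-0.0006, 0.007, 0], [0, 0, 0]]
    - [[-0.0008, 0.0095, 0], [0, 0, 0]]
    - [[-0.001, 0.0115, 0], [0, 0, 0]]
    - [[-0.0011, 0.013, 0], [0, 0, 0]]

```text
clock: 15.0
eef_pos: [0.5042, -0.1562, -0.0037]
eef_rot: [-1.247, 1.146, -1.142]
ft_force: [0.3, -1.9, 0.1]
finger_gap: 0.0006
```

```bash
python3 lk2.py 19
```

```text
15.0 [ 0.50418 -0.15621 -0.00371] [ 0.26 -1.87  0.1 ]
tip [282.29992553 261.35403732] [342.16861393 218.63633571]
jig rel knob home -0.05774479087899061 -0.11712131454758157
```

View pics/w19.png

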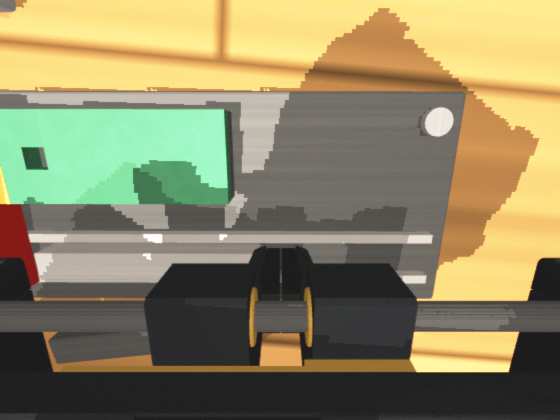

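View pics/s19.png

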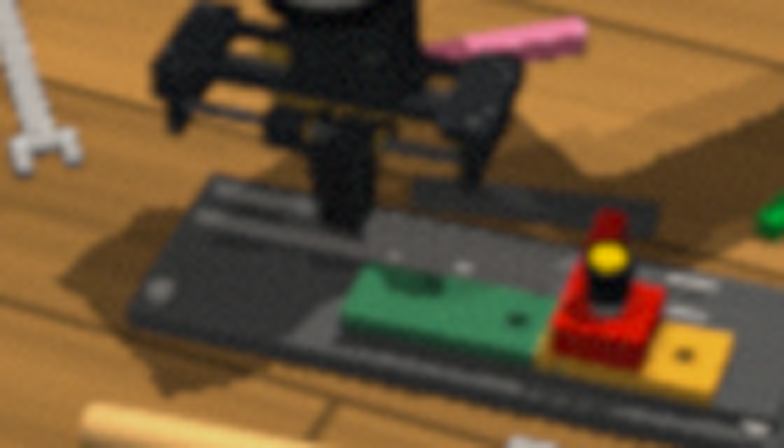

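```bash
python3 -c "
import cv2
a=cv2.imread('pics/w19.png')[190:310,0:160];cv2.imwrite('pics/c19.png',cv2.resize(a,None,fx=5,fy=5,interpolation=cv2.INTER_CUBIC))"
```

```text
(no output)
```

View pics/c19.png

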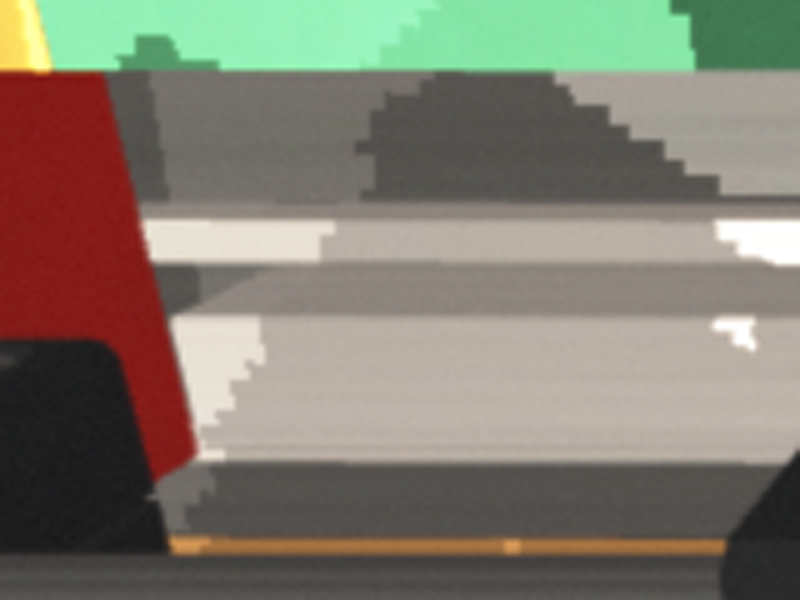

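```bash
python3 - <<'E'
from h import *
W=cam("wrist");a=np.radians(5);X=np.array([np.cos(a),np.sin(a),0]);Y=np.array([-np.sin(a),np.cos(a),0]);k=np.array([.5515,-.0345,0])
f=lambda x,y,z:((proj(W,k+X*x+Y*y+[0,0,z])-[0,190])*5).round()
for y in(.015,.020,.024,.027): print(y,"top x-50,-66",f(-.05,y,.032),f(-.066,y,.032),"z.0225",f(-.05,y,.0225),f(-.066,y,.0225),f(-.072,y,.0225),f(-.072,y,.032))
E
```

```text
0.015 top x-50,-66 [172. 312.] [206. 447.] z.0225 [240. 277.] [271. 406.] [282. 452.] [218. 495.]
0.02 top x-50,-66 [125. 312.] [161. 447.] z.0225 [196. 277.] [227. 405.] [239. 452.] [173. 495.]
0.024 top x-50,-66 [ 88. 312.] [124. 446.] z.0225 [161. 277.] [193. 405.] [205. 452.] [137. 495.]
0.027 top x-50,-66 [ 60. 312.] [ 97. 446.] z.0225 [134. 277.] [167. 405.] [179. 452.] [110. 495.]
```

Request:
step_arm:
  plan:
    - [[-0.0001, 0.0015, 0], [0, 0, 0]]
    - [[-0.0002, 0.003, 0], [0, 0, 0]]
    - [[-0.0004, 0.0045, 0], [0, 0, 0]]
    - [[-0.0005, 0.0058, 0], [0, 0, 0]]
    - [[-0.0006, 0.0068, 0], [0, 0, 0]]
    - [[-0.0006, 0.0073, 0], [0, 0, 0]]

```text
clock: 15.7
eef_pos: [0.5036, -0.1487, -0.0037]
eef_rot: [-1.247, 1.146, -1.142]
ft_force: [0.7, -1.4, 0.6]
finger_gap: 0.0006
```

```bash
python3 lk2.py 20;python3 -c "
import cv2
a=cv2.imread('pics/w20.png')[190:310,0:160];cv2.imwrite('pics/c20.png',cv2.resize(a,None,fx=5,fy=5,interpolation=cv2.INTER_CUBIC))"
```

```text
15.7 [ 0.50357 -0.14872 -0.00373] [ 0.72 -1.43  0.61]
tip [282.2898063  261.31737699] [355.08790449 221.368292  ]
jig rel knob home -0.057702630926130906 -0.10961242847059878
```

View pics/c20.png

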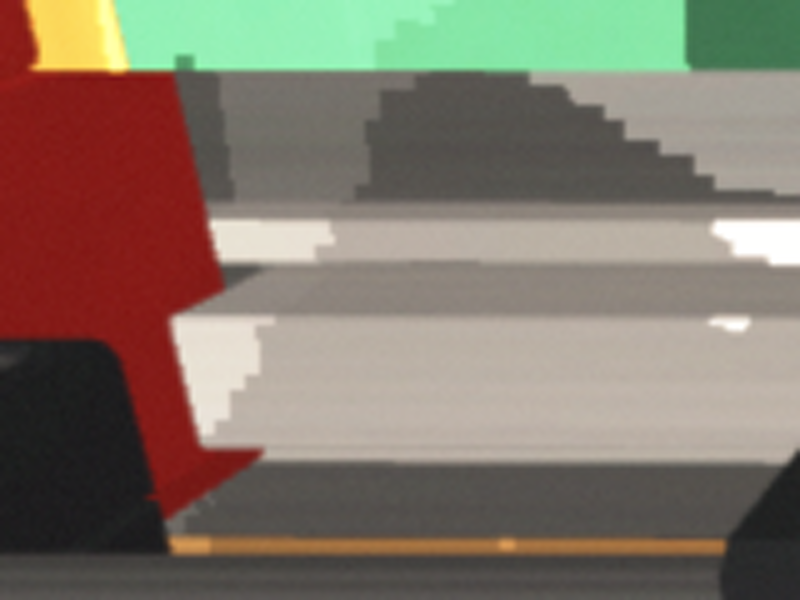

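Request:
step_arm:
  plan:
    - [[0, 0.0005, 0], [0, 0, 0]]
    - [[-0.0001, 0.001, 0], [0, 0, 0]]
    - [[-0.0001, 0.0014, 0], [0, 0, 0]]
    - [[-0.0001, 0.0014, 0], [0, 0, 0]]

```text
clock: 16.2
eef_pos: [0.5035, -0.1474, -0.0037]
eef_rot: [-1.247, 1.146, -1.142]
ft_force: [0.8, -2.2, 0.5]
finger_gap: 0.0005
```

Request:
step_arm:
  plan:
    - [[0, 0.0004, 0], [0, 0, 0]]
    - [[-0.0001, 0.0008, 0], [0, 0, 0]]

```text
clock: 16.4
eef_pos: [0.5034, -0.1466, -0.0037]
eef_rot: [-1.247, 1.146, -1.142]
ft_force: [0.0, -2.5, -0.2]
finger_gap: 0.0004
```

```bash
python3 lk2.py 21;python3 -c "
import cv2
a=cv2.imread('pics/w21.png')[190:310,0:160];cv2.imwrite('pics/c21.png',cv2.resize(a,None,fx=5,fy=5,interpolation=cv2.INTER_CUBIC))"
```

```text
16.4 [ 0.50342 -0.14662 -0.00367] [ 0.02 -2.52 -0.15]
tip [282.31967379 261.34384017] [358.70736849 222.09010598]
jig rel knob home -0.05766417438478863 -0.10749918823240408
```

View pics/c21.png

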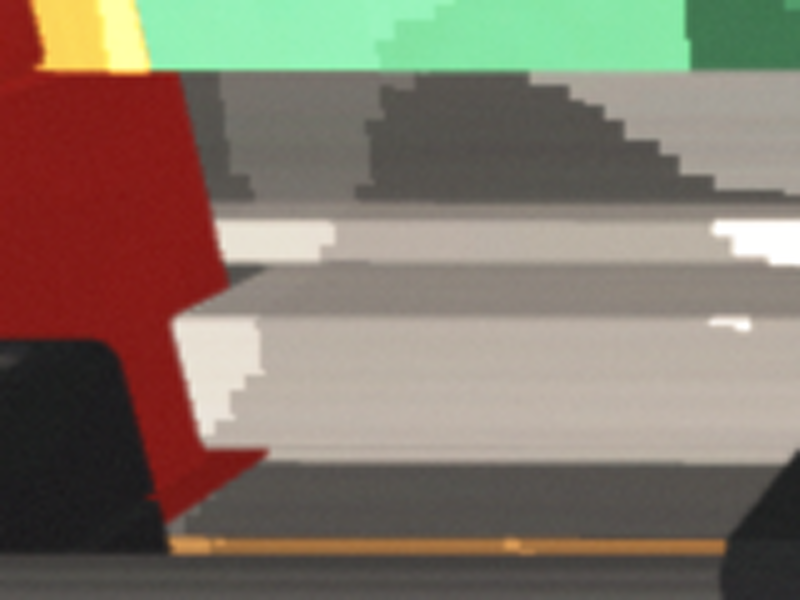

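Request:
step_arm:
  plan:
    - [[0.0001, -0.001, 0], [0, 0, 0]]
    - [[0.0005, -0.006, 0], [0, 0, 0]]
    - [[0.0013, -0.015, 0], [0, 0, 0]]
    - [[0.0018, -0.02, 0.01], [0, 0, 0]]
    - [[0.0018, -0.02, 0.04], [0, 0, 0]]
    - [[0.0018, -0.02, 0.08], [0, 0, 0]]
    - [[0.0018, -0.02, 0.11], [0, 0, 0]]
    - [[0.0018, -0.02, 0.13], [0, 0, 0]]
    - [[0.0018, -0.02, 0.13], [0, 0, 0]]

```text
clock: 17.4
eef_pos: [0.5064, -0.1676, 0.1295]
eef_rot: [-1.246, 1.141, -1.147]
ft_force: [0.4, -0.0, 0.0]
finger_gap: 0.0004
```

```bash
python3 - <<'E'
from h import *
W=cam("wrist");S=cam("scene");o=r.get_obs();print(o["clock"],o["eef_pos"],o["ft_force"])
im=r.get_image("wrist")[:,:,::-1].copy();s=r.get_image("scene")[:,:,::-1].copy();cv2.imwrite("pics/w22.png",im);cv2.imwrite("pics/s22.png",cv2.resize(s[190:270,195:335],None,fx=5.6,fy=5.6,interpolation=cv2.INTER_CUBIC))
cv2.imwrite("pics/c22.png",cv2.resize(im[130:290,60:280],None,fx=3.6,fy=3.6,interpolation=cv2.INTER_CUBIC))
for n,c,i,b in(("w",W,im,(160,260,0,250)),("s",S,s,(205,240,270,310))):
  H=hsv(i);h,sa,v=[H[...,j].astype(int) for j in range(3)];m=np.zeros(h.shape,bool);m[b[0]:b[1],b[2]:b[3]]=1
  print(n,blobs((h>18)&(h<36)&(sa>110)&(v>60)&m,8)[0])
  for tr in(.049,.051):
   for l in(0,.0085): print(tr,l,proj(c,[.5515-.0872*tr,-.0345+.9962*tr,.0925+l]))
E
```

```text
17.4 [ 0.50639799 -0.16757969  0.12950473] [ 0.36171472 -0.04266692  0.03918037]
w [(np.int32(118), array([ 30.32, 165.7 ]), array([ 22, 160,  20,  10], dtype=int32)), (np.int32(22), array([ 37.  , 160.41]), array([ 31, 160,  13,   2], dtype=int32)), (np.int32(49), array([121.94, 164.73]), array([119, 160,   6,  11], dtype=int32)), (np.int32(936), array([ 43.26, 253.25]), array([  0, 245,  92,  15], dtype=int32))]
0.049 0 [ 36.55375142 149.22903258]
0.049 0.0085 [ 26.80801442 150.08439503]
0.051 0 [ 33.79058717 149.2293698 ]
0.051 0.0085 [ 23.93443258 150.08474485]
s [(np.int32(37), array([289.03, 225.92]), array([285, 224,   9,   5], dtype=int32)), (np.int32(16), array([303.06, 238.69]), array([299, 238,  11,   2], dtype=int32))]
0.049 0 [288.12749745 225.35798831]
0.049 0.0085 [288.15779487 223.08195967]
0.051 0 [288.808683   225.49723499]
0.051 0.0085 [288.84151781 223.2210137 ]
```

View pics/c22.png

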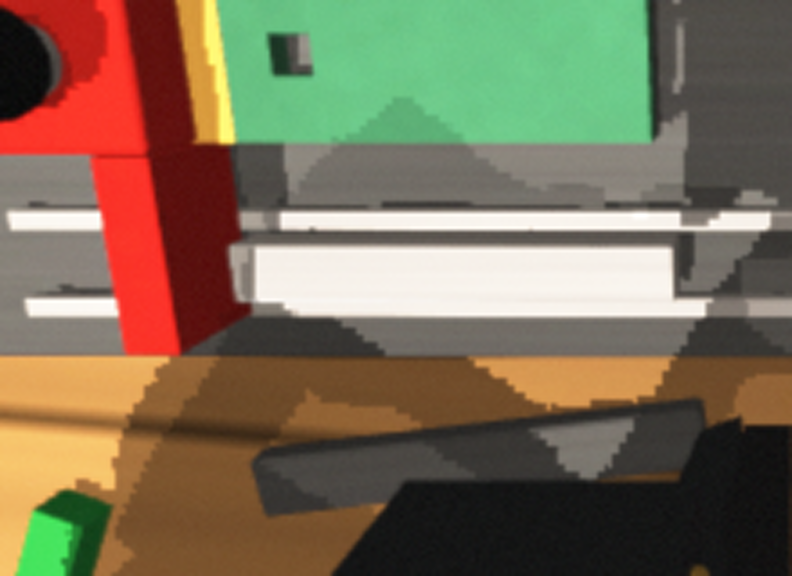

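View pics/s22.png

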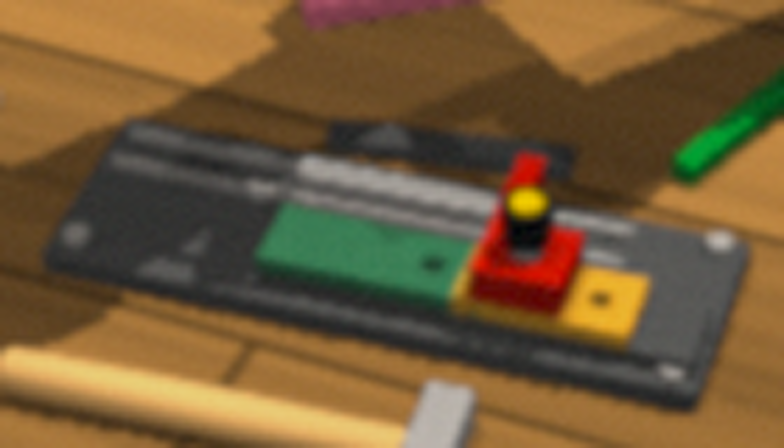

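Request:
step_arm:
  plan:
    - [[-0.003, 0.02, 0.005], [0, 0, 0]]
    - [[-0.008, 0.055, 0.01], [0, 0, 0]]
    - [[-0.014, 0.09, 0.015], [0, 0, 0]]
    - [[-0.018, 0.12, 0.02], [0, 0, 0]]
    - [[-0.02, 0.135, 0.02], [0, 0, 0]]
    - [[-0.02, 0.135, 0.02], [0, 0, 0]]

```text
clock: 18.1
eef_pos: [0.4845, -0.0306, 0.1453]
eef_rot: [-1.249, 1.146, -1.14]
ft_force: [0.6, -0.9, 0.6]
finger_gap: 0.0002
```

```bash
python3 - <<'E'
from h import *
W=cam("wrist");o=r.get_obs();print(o["clock"],o["eef_pos"],o["ft_force"])
im=r.get_image("wrist")[:,:,::-1].copy();cv2.imwrite("pics/w23.png",im)
cv2.imwrite("pics/c23.png",cv2.resize(im[100:260,180:400],None,fx=3.6,fy=3.6,interpolation=cv2.INTER_CUBIC))
E
```

```text
18.1 [ 0.48452067 -0.0306027   0.14528152] [ 0.57337476 -0.91724383  0.62939406]
```

View pics/c23.png

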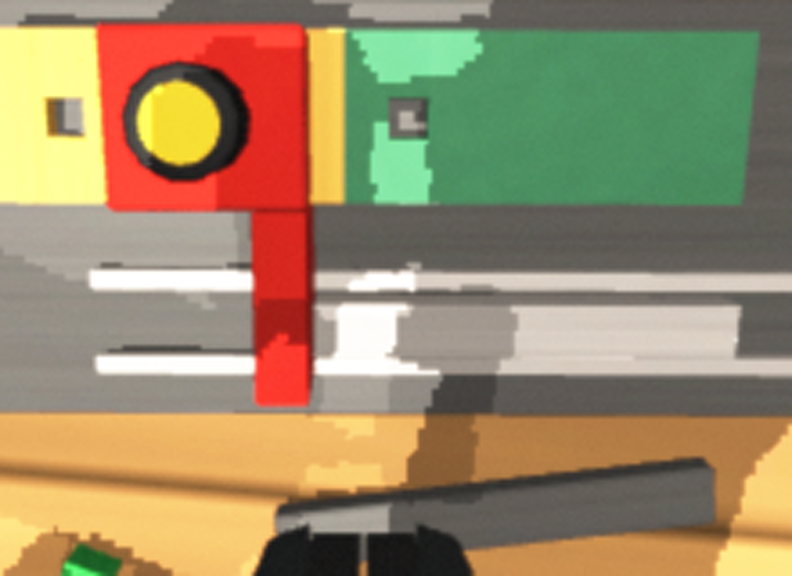

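```bash
python3 - <<'E'
from rig import r
print(r.get_obs()["clock"]);print(r.sign_off())
E
```

```text
18.15
the job is handed in; nothing more can be done
None
```

The stop is one hole further on with its pin home, the bar's end rests against it, and I handed the job in at 18.2 s. No verdict is reported.

**Stop:** I lifted the knob about 10.5 mm, slid the stop about 42 mm clear of the first hole, and lowered the pin onto the rail. I then loosened the grip and nudged the knob along in small steps until the pin dropped.
- The drop came at about 49 mm of travel. The camera estimates of the next hole were 49 to 51 mm.
- The yellow dot's height matches lift 0 in both the wrist and scene views. The first hole and the unwanted hole are both visible, on either side of the stop.
- Sideways force readings along the gauge stayed under 2 N. Across the gauge, the reading briefly reached about 6 N while I lifted the knob, and I relieved it straight away.

**Bar:** I pushed its tail with the closed fingers, about 2 N while sliding and 2.5 N at the end. In the last 2 mm the stop moved with the bar, taking up the pin's play in the hole (about 2 mm by the scene view). That was the sign of contact. The last close view shows the bar's end at the blade with no visible gap and the arm clear of everything.

**What disagreed:** the real fingertips sit about 30 mm higher than the reported tool position. Because of that, my first grasp closed above the knob without touching it. I corrected for the offset from the images for everything after.

I never touched the other tools, and the offcut, hammer and wrench looked undisturbed in the views I took. I did not check the mug, wax tin, brush or swage block again at the end.

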